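Sort the tired spring clips from the firm ones and shut the drawer

TASK

Sort the four purple spring clips on the sloping stand by stiffness, which you can feel by squeezing their handles: put every firm one in the open drawer and every tired, weak one in the red tray. Then push the drawer shut, and leave the stapler, the paperweight and the mug where they are.

Things in the scene. Friction and masses are not known exactly. Their poses are not given: they have to be found in the camera images.
- place1 (a point): grip point of the clip that starts nearest the stand's -y end: midway between its handles at half its 28 mm thickness (14 mm off the board). Clips may start up to 4 mm to either side of such points, which stay with the stand. The four clips look alike (purple, peg-like, black jaw tips), 120 mm long, 40 mm over the handles, 85 g; some springs are firm, some tired; only squeezing tells
- place2 (a point): the same of the next clip. Each clip lies flat on the stand's sloping board, length along the slope, jaws downhill against the ledge, handles uphill. The handles are two upright flat parallel plates, 28 mm high (square to the board), outer faces 20 mm either side of the grip point, from 24 mm downhill to 18 mm uphill of it; the jaw tips lie 102 mm downhill of it, the spring barrel 50 mm
- place3 (a point): the same of the next clip. Squeezed at the grip point, a firm clip does not begin to give below about 20 N; a tired one begins at about 4 N and is right in at about 10 N. So a 20 N grip closes a tired clip from 40 to about 25 mm over the handles but hardly moves a firm one. Its jaws open sideways as the handles close: lift it square to the board, clear of the ledge
- place4 (a point): the same of the clip nearest the stand's +y end
- stand: fixed grey stand; origin on the desk, x to its high back, y along its width. A board 370 mm wide slopes up at 32 degrees, from x = -65, z = 20 mm (14 mm ledge) to x = 50, z = 92 mm; clips about 85 mm apart in y. A light bar over it (x 46 to 78, z 177 to 195, y +-210 mm; posts at x 62, y +-197) bars a gripper coming straight down on the handles; one square to the board clears it
- unit: fixed low white drawer unit, light wood top, 205 (x) by 200 mm, 90 mm high; its open front is at x = 100 mm in its own frame; origin on the desk, x into the unit, y to its left. Its one drawer slides out along its -x
- drawer (a joint): how far the drawer is pulled out, m: 0 is shut, 0.19 fully out; starts 0.17 to 0.185 out. It slides freely (a few newtons) and stays where it is left
- drawer_in (a point): centre of the drawer's inner floor, moves with the drawer, 15 mm above the desk; axes as the unit. Inside 180 mm along x, 165 mm along y (two clips fit side by side, lengthwise), walls 45 mm high and 5 mm thick
- drawer_front (a point): centre of the outer face of the drawer's wooden front (196 mm wide, from 11 to 79 mm above the desk), 105 mm towards -x of drawer_in; a 14 mm deep steel lip, 100 mm long, juts out of it 72 to 78 mm above the desk. Axes as the unit
- tray: fixed red open tray, 190 mm (x) by 175 mm (y), 45 mm high, walls and floor 5 mm; origin on the desk under its centre
- tray_in (a point): centre of the red tray's inner floor, 5 mm above the desk; axes as the tray
- stapler: bystander: black and red stapler, 130 by 36 mm, 52 mm high, origin under its middle, x along it
- paperweight: bystander: glass dome paperweight, 72 mm across, 46 mm high, origin under its middle
- mug: bystander: white mug, 76 mm across, 90 mm high, handle at its +y, origin under its middle

How it is judged:
By the outcome, as a careful person would: the job done as asked, in the order asked, and still so for the second after the job is handed in, with the robot touching nothing.
It also fails if it takes over 72 s, if anything falls off the work surface, if the arm or the gripper's body presses on something with over 40 N, if the wrist force passes 120 N, or if a joint passes its speed limit or range.

ROBOT

A 7-joint arm with a two-finger parallel gripper is mounted at the origin on the work surface. World frame = base frame: x ahead of the robot, y to its left, z up, the work surface at z = 0. Lengths are in m, angles in rad, forces in N, time in s.
With the tool pointing down it reaches from about 0.425 to 1.025 m from the base axis. Payload 9.4 kg.
Tool frame: the origin (TCP) lies midway between the tips of the shut fingers; the grasp point (between the pads) lies 19 mm behind it (arm.grip_point_offset is the distance from the TCP to the grasp point, in m); z points along the fingers, y is the line along which they close (so a half turn about z gives the same grasp; the last joint's range is limited). The gripper opens to 85 mm and grips with 20 to 120 N. Pads are 22 mm wide; open, the fingers measure 114 mm over their backs; the gripper's body (76 mm by 85 mm) begins 54 mm behind the grasp point. The pads swing forward as they close: fully open they stand 13 mm farther back than shut.
Start: joints at [-1.286, 0.599, -0.003, 1.599, 0.002, 0.943, -0.08], TCP at [0.257, 0.678, 0.231] pointing down, gripper open.
Joint ranges: [-2.57, 2.57], [-0.35, 1.97], [-1.29, 1.29], [0.11, 2.56], [-1.05, 4.19], [0.11, 1.86], [-2.63, 2.63]. Speed limits (rad/s): [2.22, 2.22, 3.01, 3.01, 3.14, 3.14, 3.14].

INTERFACE

Orientations are given as a rotation vector (axis times angle).
In Python, from plant import observe, imaging, ticket, arm gives the robot as it stands.
- The arm moves only by the tool drive_tool, never from a script. Its argument "moves" is a list of rows, each a list of 7 numbers: the opening, from 0 (shut) to 1 (fully open), then the shift along the tool's x, y, z in mm, then the turn, a rotation vector about the tool's x, y, z in rad. A call has 1 to 5 rows; each row is the pose to reach, as a shift and turn from the pose commanded when the call began, along the tool's axes at that moment; what a row does not reach only later rows make up. A row lasts 1/12 s, in which the tool goes at most 41.7 mm and 7.16 degrees, less where a joint would pass 70% of its speed; a pose out of reach is approached as far as the arm can. A call with a gripper value outside its range is refused whole. The fingers move at their own pace and stop on an object; "force" is the grip in N (left out, the last holds). Time passes only in rows, so rows that repeat a pose let the fingers close. It gives the time, the measured TCP pose, the force, the opening and the grip force at its end, in the units of the state.
- observe(): the state, without advancing time (a new reading comes with each control period).
- imaging.grab_frame(name): name is "scene" or "top" or "wrist"; returns the picture (400x640x3 uint8, red, green, blue); there is no depth.
- imaging.calibration(name): a dict with "fx", "fy", "cx", "cy" (pixels), "D" ([k1, k2, p1, p2, k3] as OpenCV has them; the pictures are not rectified), "R" (3x3) and "t" (3): a world point X has camera coordinates R X + t. Camera axes: x right, y down, z forward; pixel columns grow to the right and rows downward; lengths in m; the calibration is good to about 2 mm. A picture is of the moment at which its call begins: read the wrist's pose just before it. calibration takes no time and is no camera call; for the wrist camera it gives the pose at the moment of the call.
- ticket.finish_job(): hands the job in; it is judged then, once.
The state is a dict: "time": time; "joints": joint angles; "joint_vel": joint speeds; "joint_efforts": joint torques, N m; "eef_pos": TCP position; "ee_rot": TCP orientation; "contact_force": force on the tool from outside, world axes, zero at the start; "wrist_torque": the same for the moment, N m; "gripper_width": finger opening in m; "grip_force": force on a finger pad.
Only numpy, scipy, OpenCV 4.12 (cv2) and the standard library are available. Lean on these libraries where they do the work, as an engineer would, in place of code of your own. Each camera call takes 0.05 s, during which the arm holds its last target. There are 200 camera calls.

## Working session

There is one attempt and no reset: what is moved stays moved. The work goes in short steps, Python scripts to look and compute and a tool call to move; the robot and the scene stay as the last step left them, time stands still between calls to the robot, and variables do not carry over. Pictures are saved under pics/ and viewed, at most 14 in all, crops included, and the job is handed in when it is done.

Besides the shell and the picture viewer there is one more tool, called after "Request:" by a JSON object that holds its "op" and its "data", one argument or row to a line. drive_tool: Moves the arm, as the interface text tells. Its arguments: {"type":"object","properties":{"moves":{"type":"array"},"force":{"type":"number"}},"required":["moves"]}

```bash
mkdir -p pics; ls; python3 - <<'E'
from plant import observe, imaging, ticket, arm
import cv2
s=observe();print(s)
print([a for a in dir(arm) if a[0]!='_'])
for n in("scene","top"):
    cv2.imwrite(f"pics/{n}0.png",imaging.grab_frame(n)[:,:,::-1]);print(n,imaging.calibration(n))
E
```

```text
pics
{'time': 0.0, 'joints': array([-1.28570831,  0.60014919, -0.00258266,  1.60013782,  0.00178744,
        0.942906  , -0.07979858]), 'joint_vel': array([ 0.0026362 ,  0.0008601 ,  0.00089837, -0.00138473,  0.00123865,
       -0.00078993, -0.00116331]), 'joint_efforts': array([ 8.74127945e-04, -7.76469326e+01,  1.56544089e+00, -2.58015507e+01,
        1.24267748e-02,  8.68304487e-03,  5.45998319e-05]), 'eef_pos': array([0.25643129, 0.67762106, 0.23039616]), 'ee_rot': array([-5.65037876e-01, -3.09018308e+00,  2.49506302e-03]), 'contact_force': array([-0.4328624 , -0.5487336 ,  0.59854814]), 'wrist_torque': array([ 0.00939242,  0.02073832, -0.05216066]), 'grip_force': 0.0, 'gripper_width': 0.08511917414464688}
['MotionError', 'grip_point_offset']
scene {'fx': 403.52686474403896, 'fy': 403.52686474403896, 'cx': 321.3480676570985, 'cy': 197.74954224117192, 'D': array([-0.00785232,  0.        ,  0.        ,  0.        ,  0.        ]), 'R': array([[ 0.82632387,  0.56311823,  0.00931237],
       [ 0.35959381, -0.51480059, -0.77824973],
       [-0.4334526 ,  0.646435  , -0.62788584]]), 't': array([-0.50071226, -0.14025784,  1.25926561])}
top {'fx': 515.3550690048976, 'fy': 515.3550690048976, 'cx': 320.91515337739827, 'cy': 195.9526427427348, 'D': array([-0.1495114,  0.       ,  0.       ,  0.       ,  0.       ]), 'R': array([[-1.31152844e-02, -9.99913962e-01,  2.39630093e-04],
       [-9.85299200e-01,  1.28827664e-02, -1.70351169e-01],
       [ 1.70333425e-01, -2.47031136e-03, -9.85383388e-01]]), 't': array([0.01261986, 0.60434398, 1.37782734])}
```

View pics/scene0.png

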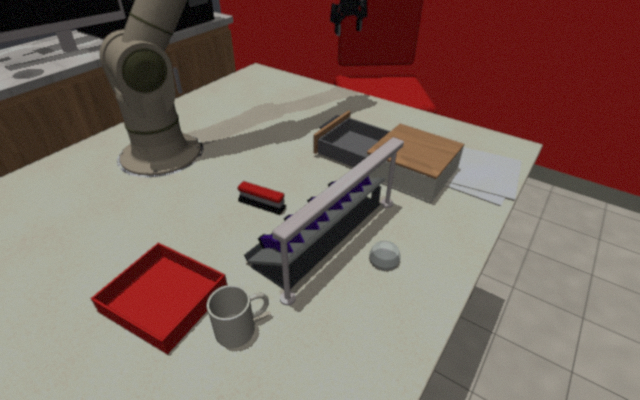

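View pics/top0.png

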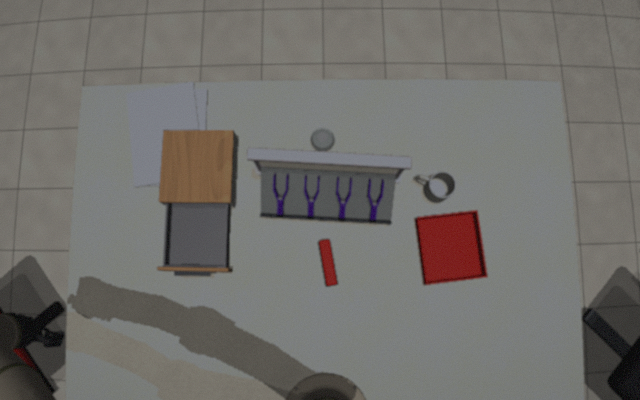

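```bash
python3 - <<'E'
import cv2
im=cv2.imread("pics/top0.png")
def crop(n,x0,y0,x1,y1,k):
    c=cv2.resize(im[y0:y1,x0:x1],None,fx=k,fy=k,interpolation=cv2.INTER_CUBIC)
    c=cv2.convertScaleAbs(c,alpha=1.5,beta=20)
    for x in range((x0+9)//10*10,x1,10):
        cv2.line(c,((x-x0)*k,0),((x-x0)*k,4 if x%50 else 14),(0,255,0),1)
        if x%20==0: cv2.putText(c,str(x),((x-x0)*k-10,24),0,.35,(0,255,0),1)
    for y in range((y0+9)//10*10,y1,10):
        cv2.line(c,(0,(y-y0)*k),(6,(y-y0)*k),(0,255,0),1)
        if y%20==0: cv2.putText(c,str(y),(8,(y-y0)*k+4),0,.35,(0,255,0),1)
    cv2.imwrite(n,c);print(c.shape)
crop("pics/c1.png",244,140,416,230,4)
a=crop("pics/c2.png",150,120,250,280,3)
b=crop("pics/c3.png",405,160,500,290,3)
A=cv2.imread("pics/c2.png");B=cv2.imread("pics/c3.png")
B=cv2.copyMakeBorder(B,0,A.shape[0]-B.shape[0],10,0,cv2.BORDER_CONSTANT)
cv2.imwrite("pics/c23.png",cv2.hconcat([A,B]))
E
```

```text
(360, 688, 3)
(480, 300, 3)
(390, 285, 3)
```

View pics/c1.png

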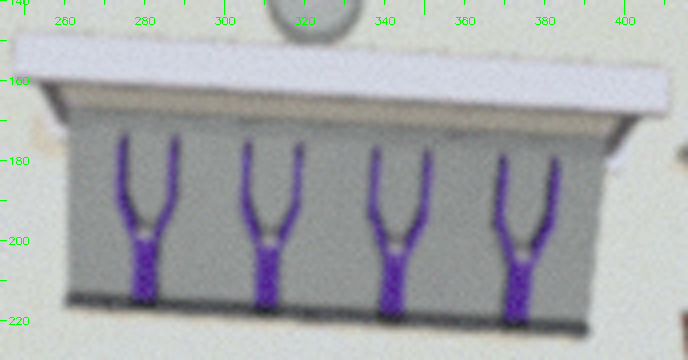

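View pics/c23.png

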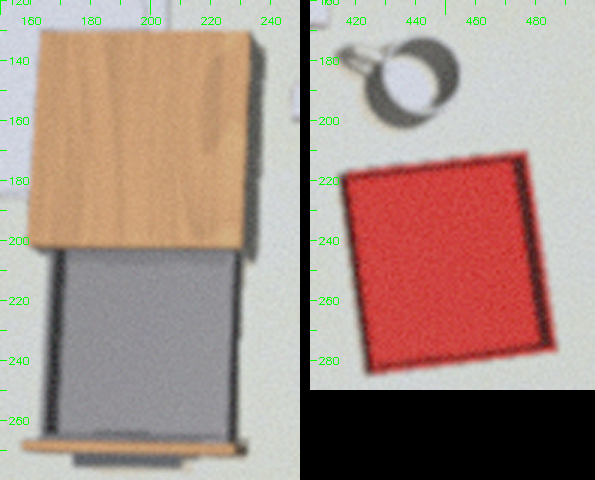

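The overview pictures show the drawer unit at the left (about 160-233, 130-275), the stand with four clips in the middle (handle tops near row 175), the tray at the right (416-487, 211-284), the stapler at (328, 262), the paperweight at (322, 140) and the mug at (438, 187). I read the feature pixels off the crops and fit poses to them next.

```bash
cat > h.py <<'E'
import numpy as np, cv2, json
from scipy.spatial.transform import Rotation as Ro
from scipy.optimize import least_squares
from plant import observe, imaging
T32=np.deg2rad(32);C,S=np.cos(T32),np.sin(T32)
def proj(X,c):
    return cv2.projectPoints(np.asarray(X,float).reshape(-1,1,3),cv2.Rodrigues(c["R"])[0],c["t"],np.array([[c["fx"],0,c["cx"]],[0,c["fy"],c["cy"]],[0,0,1]]),c["D"])[0].reshape(-1,2)
def W(p,L):  # p=(x,y,yaw): local to world
    L=np.asarray(L,float).reshape(-1,3);c,s=np.cos(p[2]),np.sin(p[2])
    return np.c_[p[0]+c*L[:,0]-s*L[:,1],p[1]+s*L[:,0]+c*L[:,1],L[:,2]]
def board(s,y,n): return [-.065+s*C-n*S,y,.02+s*S+n*C]
def goto(pos,R):
    """print shift/turn (mm, rad, tool axes) from the measured pose to TCP pos, matrix R"""
    s=observe();R0=Ro.from_rotvec(s["ee_rot"])
    d=R0.inv().apply(np.asarray(pos)-s["eef_pos"])*1e3;r=(R0.inv()*Ro.from_matrix(R)).as_rotvec()
    return np.round(d,1),np.round(r,3)
def toolR(yaw,tilt,flip=1):
    """tool z down tilted towards local +x by tilt, tool y along local y (flip sign)"""
    Z=np.array([np.sin(tilt),0,-np.cos(tilt)]);Y=np.array([0,flip,0.]);X=np.cross(Y,Z)
    return Ro.from_rotvec([0,0,yaw]).as_matrix()@np.c_[X,Y,Z]
E
cat > fit.py <<'E'
from h import *
c=imaging.calibration("top");print("cam",-c["R"].T@c["t"])
# stand
pts=[[.078,.21,.195],[.046,.21,.195],[.078,-.21,.195],[.046,-.21,.195]]
px=[(247.8,148.5),(247.2,160),(411.2,157),(410.5,169)]
ends=[(275,173.7),(288,174.3),(306,175.3),(318.7,176.2),(338,177),(351,177.8),(369.8,179),(382.8,180)]
# clip order in the image: left to right = +y to -y
def f(q):
    ys=q[4:8];L=list(pts)
    for y in ys: L+=[board(q[3]+.017,y+.018,.028),board(q[3]+.017,y-.018,.028)]
    return (proj(W(q[:3],L),c)-np.array(px+ends)).ravel()
r=least_squares(f,[.5,0,0,.102,.127,.042,-.042,-.127],x_scale=[.1,.1,.1]+[.1]*5)
print("stand",r.x.round(4),"res",f(r.x).round(1));st=r.x
P=np.array([board(st[3],y,.014) for y in st[4:8]]);print("grips world",W(st[:3],P).round(4))
lp=np.array([board(-.003,.185,.014),board(-.003,-.185,.014)]);print("ledge pred",proj(W(st[:3],lp),c).round(1),"seen 260.2,217 / 390.5,224")
def fit(L,px,x0):
    g=lambda q:(proj(W(q,L),c)-np.array(px)).ravel();r=least_squares(g,x0);print(r.x.round(4),g(r.x).round(1));return r.x
tr=fit([[.095,.0875,.045],[.095,-.0875,.045],[-.095,-.0875,.045],[-.095,.0875,.045]],[(416,217.7),(477,210.7),(486.7,276.7),(424.3,284.3)],[.35,-.2,.1])
un=fit([[.305,.1,.09],[.305,-.1,.09],[.1,-.1,.09],[.1,.1,.09]],[(163.3,130),(233.3,130),(231.7,202.7),(159.3,202)],[.3,.3,0])
# drawer front: outer top corners z .079, lip outer corners
g=lambda q:(proj(W(un,[[q[0],.098,.079],[q[0],-.098,.079],[q[0]-.014,.05,.078],[q[0]-.014,-.05,.078]]),c)-np.array([(157.3,269),(232,271),(174.3,275.3),(211,275.3)])).ravel()
r=least_squares(g,[-.1]);print("front x local",r.x,g(r.x).round(1))
json.dump(dict(stand=list(st),tray=list(tr),unit=list(un),front=float(r.x[0])),open("fit.json","w"))
E
python3 fit.py
```

```text
cam [0.36093511 0.00823681 1.46063586]
stand [ 0.6138 -0.0127 -0.0689  0.1151  0.1247  0.042  -0.0439 -0.1292] res [-0.8 -0.5 -1.2  0.2  0.8 -0.   1.2  0.2 -0.2  0.   0.2  0.1 -0.4  0.1
  0.4 -0.1 -0.2  0.1  0.2  0.1 -0.2 -0.1  0.2 -0.3]
grips world [[ 0.6475  0.11    0.0929]
 [ 0.6418  0.0275  0.0929]
 [ 0.6359 -0.0583  0.0929]
 [ 0.63   -0.1433  0.0929]]
ledge pred [[259.7 216.6]
 [391.6 223.9]] seen 260.2,217 / 390.5,224
[ 0.4571 -0.3548  0.0913] [-0.1 -1.  -0.3 -0.7 -0.2  0.9  0.5  0.8]
[ 0.4845  0.3488 -0.0138] [ 0.1  0.3  0.5 -0.4 -0.4 -0.2 -0.2  0.3]
front x local [-0.08242471] [ 0.7  0.6 -2.5 -0.6  0.9 -0.2  0.7  0.2]
```

```bash
cat >> h.py <<'E'
F=json.load(open("fit.json")) if __import__("os").path.exists("fit.json") else None
def clip(i,n,s=.113,dy=0):
    """TCP pose over clip place i (1..4) at TCP height n off board"""
    y=F["stand"][8-i]+dy; return W(F["stand"][:3],board(s,y,n))[0],toolR(F["stand"][2],T32)
def inbox(k,x,y,z):
    q=F["tray"] if k=="tray" else F["unit"]
    if k=="drawer": x=x+F["front"]+.105
    return W(q,[x,y,z])[0],toolR(q[2],0)
def legs(ts):
    s=observe();p=s["eef_pos"];R=Ro.from_rotvec(s["ee_rot"])
    print("t",round(s["time"],2),"p",p.round(4),"F",s["contact_force"].round(1),"w",round(s["gripper_width"],4),"g",round(s["grip_force"],1))
    for pos,M in ts:
        N=Ro.from_matrix(M);d=R.inv().apply(pos-p)*1e3;r=(R.inv()*N).as_rotvec()
        print("  ->",pos.round(3),"shift",d.round(1),"|%.0f|"%np.linalg.norm(d),"turn",r.round(3),"%.0fdeg"%np.degrees(np.linalg.norm(r)))
        p,R=np.array(pos),N
E
python3 - <<'E'
from h import *
s=observe();A=clip(4,.15)
legs([(s["eef_pos"]+[0.03,-.15,.05],A[1]),A,clip(4,.04),clip(4,.002)])
for k in("tray","drawer"): print(k,inbox(k,0,0,0.1)[0])
E
```

```text
t 0.1 p [0.2565 0.6776 0.2305] F [ 0.5 -0.1 -0.2] w 0.0851 g 0.0
  -> [0.286 0.528 0.28 ] shift [ -81.1 -129.8  -49.8] |161| turn [-0.083 -0.555 -0.285] 36deg
  -> [0.574 0.115 0.207] shift [-228.3 -391.8  229.2] |508| turn [0. 0. 0.] 0deg
  -> [0.632 0.111 0.114] shift [ -0.  -0. 110.] |110| turn [0. 0. 0.] 0deg
  -> [0.652 0.11  0.082] shift [-0. -0. 38.] |38| turn [0. 0. 0.] 0deg
tray [ 0.45707966 -0.35477622  0.1       ]
drawer [0.50709916 0.34850883 0.1       ]
```

Request:
{"op": "drive_tool", "data": {
  "moves": [
    [0.75, -16, -26, -10, -0.017, -0.111, -0.057],
    [0.75, -32, -52, -20, -0.033, -0.222, -0.114],
    [0.75, -49, -78, -30, -0.05, -0.333, -0.171],
    [0.75, -65, -104, -40, -0.066, -0.444, -0.228],
    [0.75, -81, -130, -50, -0.083, -0.555, -0.285]
  ],
  "force": 20
}}

```text
time: 0.52
eef_pos: [0.2864, 0.5272, 0.2821]
ee_rot: [0.087, 2.581, -0.022]
contact_force: [-0.5, 0.5, 0.6]
gripper_width: 0.0644
grip_force: 0.0
```

Request:
{"op": "drive_tool", "data": {
  "moves": [
    [0.75, -15, -26, 15, 0, 0, 0],
    [0.75, -30, -52, 30, 0, 0, 0],
    [0.75, -46, -78, 46, 0, 0, 0],
    [0.75, -61, -104, 61, 0, 0, 0],
    [0.75, -76, -130, 76, 0, 0, 0]
  ]
}}

```text
time: 0.93
eef_pos: [0.3818, 0.3895, 0.2563]
ee_rot: [0.091, 2.585, -0.024]
contact_force: [1.3, 0.6, -0.6]
gripper_width: 0.0641
grip_force: 0.0
```

Request:
{"op": "drive_tool", "data": {
  "moves": [
    [0.75, -15, -26, 15, 0, 0, 0],
    [0.75, -30, -52, 30, 0, 0, 0],
    [0.75, -46, -78, 46, 0, 0, 0],
    [0.75, -61, -104, 61, 0, 0, 0],
    [0.75, -76, -130, 76, 0, 0, 0]
  ]
}}

```text
time: 1.35
eef_pos: [0.4771, 0.2523, 0.2316]
ee_rot: [0.092, 2.586, -0.023]
contact_force: [0.7, 0.4, -0.5]
gripper_width: 0.0643
grip_force: 0.0
```

Request:
{"op": "drive_tool", "data": {
  "moves": [
    [0.75, -25, -36, 25, 0, 0, 0],
    [0.75, -50, -72, 50, 0, 0, 0],
    [0.75, -70, -110, 70, 0, 0, 0],
    [0.75, -76, -130, 76, 0, 0, 0],
    [0.75, -76, -130, 76, 0, 0, 0]
  ]
}}

```text
time: 1.77
eef_pos: [0.56, 0.1381, 0.2094]
ee_rot: [0.09, 2.587, -0.027]
contact_force: [0.0, -0.1, 0.1]
gripper_width: 0.0637
grip_force: 0.0
```

```bash
python3 - <<'E'
from h import *
cv2.imwrite("pics/w1.png",imaging.grab_frame("wrist")[:,:,::-1])
c=imaging.calibration("wrist");print(c)
g=np.vstack([clip(i,.014)[0] for i in(4,3)])
g=np.vstack([g,W(F["stand"][:3],[board(.131,F["stand"][4]+d,.028) for d in(.018,-.018)])])
print(proj(g,c).round(0))
legs([clip(4,.15),clip(4,.04),clip(4,.002)])
E
```

```text
{'fx': 276.8926379690391, 'fy': 276.8926379690391, 'cx': 319.2814190127333, 'cy': 200.2882657633685, 'D': array([-0.03911285,  0.        ,  0.        ,  0.        ,  0.        ]), 'R': array([[ 0.08452059,  0.99641975, -0.00198894],
       [ 0.65631198, -0.05416905,  0.75254256],
       [ 0.74974053, -0.06491071, -0.65854061]]), 't': array([-0.17513975, -0.49229622, -0.11827178])}
[[309. 195.]
 [233. 196.]
 [326. 215.]
 [292. 216.]]
t 1.82 p [0.5631 0.1284 0.21  ] F [ 0.4 -1.8  1.1] w 0.064 g 0.0
  -> [0.574 0.115 0.207] shift [ -8.4 -12.4   8.8] |17| turn [-0.011 -0.002 -0.012] 1deg
  -> [0.632 0.111 0.114] shift [ -0.  -0. 110.] |110| turn [0. 0. 0.] 0deg
  -> [0.652 0.11  0.082] shift [-0. -0. 38.] |38| turn [0. 0. 0.] 0deg
```

View pics/w1.png

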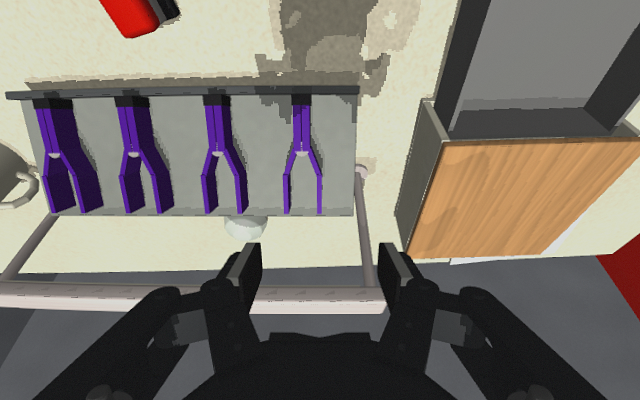

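The wrist view shows the four clips, the nearest with its handle ends at about (287,212) and (320,212). The arm was still settling, so I settle it and measure again.

Request:
{"op": "drive_tool", "data": {
  "moves": [
    [0.75, 0, 0, 0, 0, 0, 0],
    [0.75, 0, 0, 0, 0, 0, 0]
  ]
}}

```text
time: 1.98
eef_pos: [0.5597, 0.1372, 0.2097]
ee_rot: [0.096, 2.587, -0.028]
contact_force: [-0.5, 0.3, -0.3]
gripper_width: 0.0639
grip_force: 0.0
```

```bash
python3 - <<'E'
from h import *
legs([clip(4,.15),clip(4,.04),clip(4,.002)])
c=imaging.calibration("wrist");im=imaging.grab_frame("wrist")[:,:,::-1].copy()
k=4;x0,y0=20,85
cr=cv2.resize(im[y0:y0+150,x0:x0+340],None,fx=2.3,fy=2.3*1.5,interpolation=cv2.INTER_CUBIC)
for i in(1,2,3,4):
  ys=F["stand"][8-i]
  q=proj(W(F["stand"][:3],[board(.133,ys+.02,.028),board(.133,ys-.02,.028),board(.115-.102,ys,.028)]),c)
  print(i,q.round(1).tolist())
  for u,v in q: cv2.circle(cr,(int((u-x0)*2.3),int((v-y0)*3.45)),3,(0,255,0),1)
cv2.imwrite("pics/w2.png",cr);print(cr.shape)
E
```

```text
t 1.98 p [0.5597 0.1372 0.2097] F [-0.5  0.3 -0.3] w 0.0639 g 0.0
  -> [0.574 0.115 0.207] shift [-12.  -21.   10.5] |26| turn [-0.003 -0.005 -0.004] 0deg
  -> [0.632 0.111 0.114] shift [ -0.  -0. 110.] |110| turn [0. 0. 0.] 0deg
  -> [0.652 0.11  0.082] shift [-0. -0. 38.] |38| turn [0. 0. 0.] 0deg
1 [[87.0, 220.4], [53.4, 220.4], [40.8, 106.3]]
2 [[162.0, 220.5], [126.3, 220.5], [122.2, 103.6]]
3 [[241.0, 220.4], [204.0, 220.5], [209.7, 101.6]]
4 [[318.7, 220.2], [281.1, 220.3], [296.8, 100.6]]
(518, 782, 3)
```

View pics/w2.png

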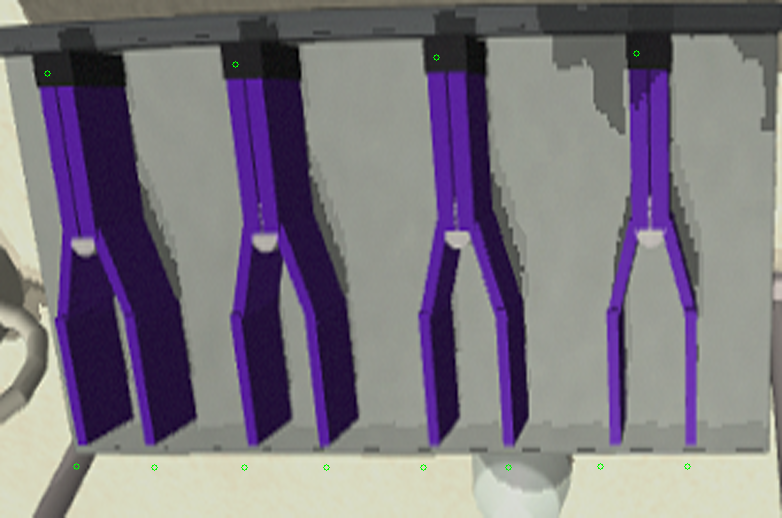

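The crop shows the outer corners of the handle ends at crop (608,443) and (697,443) for clip 4, with the others in the same row. That is about 23 px above and 9 px to the right of the prediction, so I refit with both cameras.

```bash
cat > fit2.py <<'E'
from h import *
ct=imaging.calibration("top");cw=imaging.calibration("wrist")
un=lambda L:np.array([(20+a/2.3,85+b/3.45) for a,b in L])
we=un([(608,443),(697,443),(429,443),(516,443),(247,443),(332,443),(76,443),(157,443)])[[1,0,3,2,5,4,7,6]]
wc=un([(770,452),(78,452)])
bar=[[.078,.21,.195],[.046,.21,.195],[.078,-.21,.195],[.046,-.21,.195]]
pb=np.array([(247.8,148.5),(247.2,160),(411.2,157),(410.5,169)])
te=np.array([(275,173.7),(288,174.3),(306,175.3),(318.7,176.2),(338,177),(351,177.8),(369.8,179),(382.8,180)])
def f(q,full=0):
    p=q[:3];ys=q[4:8]
    e=[board(q[3]+.018,y+k,.028) for y in ys for k in(.02,-.02)]
    e2=[board(q[3]+.017,y+k,.028) for y in ys for k in(.018,-.018)]
    bc=[board(.1357,k,0) for k in(.185,-.185)]
    return np.r_[(proj(W(p,bar),ct)-pb).ravel(),(proj(W(p,e2),ct)-te).ravel(),(proj(W(p,e),cw)-we).ravel(),(proj(W(p,bc),cw)-wc).ravel()]
r=least_squares(f,F["stand"],loss="soft_l1")
print(r.x.round(4));v=f(r.x).round(1);print("bar",v[:8],"te",v[8:24],"we",v[24:40],"wc",v[40:])
F["stand"]=list(r.x);json.dump(F,open("fit.json","w"))
s0=r.x[3];legs([clip(4,.15,s0),clip(4,.04,s0),clip(4,.002,s0)])
E
python3 fit2.py
```

```text
[ 0.6193 -0.0098 -0.0661  0.104   0.1268  0.043  -0.0446 -0.1314]
bar [-2.  -2.4 -2.4 -1.7 -0.5 -2.4 -0.1 -2.1] te [-2.1  2.  -1.8  2.1 -2.   2.  -1.3  1.8 -1.4  2.  -1.   1.9 -0.9  1.7
 -0.5  1.4] we [-1.   0.1  0.1  0.3 -0.8  0.4 -0.   0.5 -1.1  0.5  0.2  0.6 -1.3  0.6
  0.4  0.6] wc [-0.4  0.5 -2.4  1. ]
t 2.03 p [0.5593 0.1389 0.2097] F [ 0.5  0.5 -0.2] w 0.0637 g 0.0
  -> [0.572 0.12  0.202] shift [ -7.6 -17.5  13.4] |23| turn [-0.003 -0.005 -0.004] 0deg
  -> [0.63  0.117 0.109] shift [ -0.   0. 110.] |110| turn [0. 0. 0.] 0deg
  -> [0.65  0.115 0.077] shift [-0.  0. 38.] |38| turn [0. 0. 0.] 0deg
```

Request:
{"op": "drive_tool", "data": {
  "moves": [
    [0.75, -4, -9, 6, 0, 0, 0],
    [0.75, -8, -18, 13, 0, 0, 0],
    [0.75, -8, -18, 40, 0, 0, 0],
    [0.75, -8, -18, 70, 0, 0, 0],
    [0.75, -8, -18, 100, 0, 0, 0]
  ]
}}

```text
time: 2.45
eef_pos: [0.6177, 0.12, 0.1288]
ee_rot: [0.086, 2.585, -0.023]
contact_force: [-0.3, -0.3, 0.5]
gripper_width: 0.0645
grip_force: 0.0
```

Request:
{"op": "drive_tool", "data": {
  "moves": [
    [0.75, 0, 0, 10, 0, 0, 0],
    [0.75, 0, 0, 20, 0, 0, 0],
    [0.75, 0, 0, 23, 0, 0, 0],
    [0.75, 0, 0, 23, 0, 0, 0]
  ]
}}

```text
time: 2.78
eef_pos: [0.6291, 0.1164, 0.1094]
ee_rot: [0.089, 2.587, -0.028]
contact_force: [-0.2, 0.1, 0.6]
gripper_width: 0.064
grip_force: 0.0
```

```bash
python3 - <<'E'
from h import *
legs([clip(4,.005,.104)])
cv2.imwrite("pics/w3.png",imaging.grab_frame("wrist")[:,:,::-1])
E
```

```text
t 2.78 p [0.6291 0.1164 0.1094] F [-0.2  0.1  0.6] w 0.064 g 0.0
  -> [0.648 0.115 0.079] shift [-0.5  0.3 35.6] |36| turn [-0.003 -0.005 -0.002] 0deg
```

View pics/w3.png

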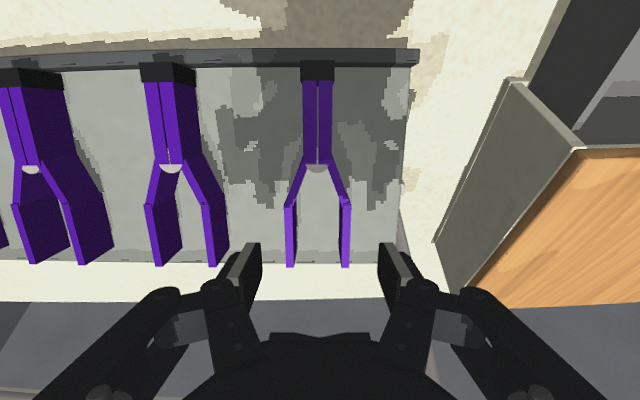

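The fingers straddle clip 4 evenly: its handles are at columns 290 and 346, the finger midpoint near 319. I descend and squeeze with 20 N.

Request:
{"op": "drive_tool", "data": {
  "moves": [
    [0.75, 0, 0, 15, 0, 0, 0],
    [0.75, 0, 0, 28, 0, 0, 0],
    [0.75, 0, 0, 35, 0, 0, 0],
    [0.75, 0, 0, 35, 0, 0, 0]
  ]
}}

```text
time: 3.17
eef_pos: [0.6483, 0.1141, 0.079]
ee_rot: [0.092, 2.587, -0.028]
contact_force: [0.3, 0.2, 0.1]
gripper_width: 0.0642
grip_force: 0.0
```

Request:
{"op": "drive_tool", "data": {
  "moves": [
    [0, 0, 0, 0, 0, 0, 0],
    [0, 0, 0, 0, 0, 0, 0],
    [0, 0, 0, 0, 0, 0, 0],
    [0, 0, 0, 0, 0, 0, 0],
    [0, 0, 0, 0, 0, 0, 0]
  ],
  "force": 20
}}

```text
time: 3.58
eef_pos: [0.648, 0.1143, 0.0813]
ee_rot: [0.091, 2.584, -0.027]
contact_force: [-3.3, 0.1, 10.8]
gripper_width: 0.0253
grip_force: 22.0
```

Request:
{"op": "drive_tool", "data": {
  "moves": [
    [0, 0, 0, 0, 0, 0, 0],
    [0, 0, 0, 0, 0, 0, 0],
    [0, 0, 0, 0, 0, 0, 0],
    [0, 0, 0, 0, 0, 0, 0],
    [0, 0, 0, 0, 0, 0, 0]
  ]
}}

```text
time: 4.0
eef_pos: [0.648, 0.1143, 0.0813]
ee_rot: [0.091, 2.584, -0.027]
contact_force: [-3.1, -0.6, 10.1]
gripper_width: 0.0253
grip_force: 22.0
```

Clip 4 closes to 25 mm, so it is tired and goes in the tray. I lift it square to the board.

Request:
{"op": "drive_tool", "data": {
  "moves": [
    [0, 0, 0, -10, 0, 0, 0],
    [0, 0, 0, -30, 0, 0, 0],
    [0, 0, 0, -60, 0, 0, 0],
    [0, 0, 0, -95, 0, 0, 0],
    [0, 0, 0, -130, 0, 0, 0]
  ]
}}

```text
time: 4.42
eef_pos: [0.5781, 0.1189, 0.1912]
ee_rot: [0.094, 2.588, -0.025]
contact_force: [-0.3, 0.1, -1.2]
gripper_width: 0.0257
grip_force: 20.7
```

```bash
python3 - <<'E'
from h import *
s=observe();B=inbox("tray",.035,.038,.12)
legs([(np.array([.5,-.05,.25]),B[1]),B,inbox("tray",.035,.038,.012)])
E
```

```text
t 4.42 p [0.5781 0.1189 0.1912] F [-0.3  0.1 -1.2] w 0.0257 g 20.7
  -> [ 0.5  -0.05  0.25] shift [  25.  -174.   -84.8] |195| turn [-0.044  0.551 -0.159] 33deg
  -> [ 0.488 -0.314  0.12 ] shift [  35.5 -261.6  130. ] |294| turn [0. 0. 0.] 0deg
  -> [ 0.488 -0.314  0.012] shift [  0.   0. 108.] |108| turn [0. 0. 0.] 0deg
```

Request:
{"op": "drive_tool", "data": {
  "moves": [
    [0, 5, -34, -17, -0.009, 0.11, -0.032],
    [0, 10, -69, -34, -0.018, 0.22, -0.064],
    [0, 15, -104, -51, -0.026, 0.33, -0.095],
    [0, 20, -139, -68, -0.035, 0.441, -0.127],
    [0, 25, -174, -85, -0.044, 0.551, -0.159]
  ]
}}

```text
time: 4.83
eef_pos: [0.5692, 0.0663, 0.2026]
ee_rot: [0.074, 2.68, -0.1]
contact_force: [0.2, -0.7, -0.8]
gripper_width: 0.0251
grip_force: 20.7
```

Request:
{"op": "drive_tool", "data": {
  "moves": [
    [0, 4, -36, 4, 0, 0, 0],
    [0, 8, -72, 8, 0, 0, 0],
    [0, 12, -108, 16, 0, 0, 0],
    [0, 16, -144, 24, 0, 0, 0],
    [0, 20, -180, 32, 0, 0, 0]
  ]
}}

```text
time: 5.25
eef_pos: [0.5545, -0.0979, 0.1787]
ee_rot: [0.074, 2.68, -0.102]
contact_force: [1.1, -0.5, -1.3]
gripper_width: 0.0252
grip_force: 20.7
```

Request:
{"op": "drive_tool", "data": {
  "moves": [
    [0, 8, -35, 20, 0, 0, 0],
    [0, 14, -68, 45, 0, 0, 0],
    [0, 15, -82, 75, 0, 0, 0],
    [0, 15, -82, 75, 0, 0, 0],
    [0, 15, -82, 75, 0, 0, 0]
  ]
}}

```text
time: 5.67
eef_pos: [0.5674, -0.1877, 0.107]
ee_rot: [0.084, 2.684, -0.103]
contact_force: [-0.9, 0.9, -0.9]
gripper_width: 0.0252
grip_force: 20.7
```

```bash
python3 - <<'E'
from h import *
legs([inbox("tray",.035,.038,.012)])
c=imaging.calibration("wrist");im=imaging.grab_frame("wrist")[:,:,::-1].copy()
for q in proj(W(F["tray"],[[a*.095,b*.0875,.045] for a,b in((1,1),(1,-1),(-1,-1),(-1,1))]+[[0,0,.005]]),c): cv2.circle(im,tuple(int(v) for v in q),4,(0,255,0),1); print(q.round())
cv2.imwrite("pics/w4.png",im)
E
```

```text
t 5.67 p [ 0.5674 -0.1877  0.107 ] F [-0.9  0.9 -0.9] w 0.0252 g 20.7
  -> [ 0.488 -0.314  0.012] shift [ 107.2 -125.8   61.6] |176| turn [-0.096  0.451 -0.151] 28deg
[221. 157.]
[ 31. 182.]
[-135.  -56.]
[  42. -262.]
[64. 20.]
```

View pics/w4.png

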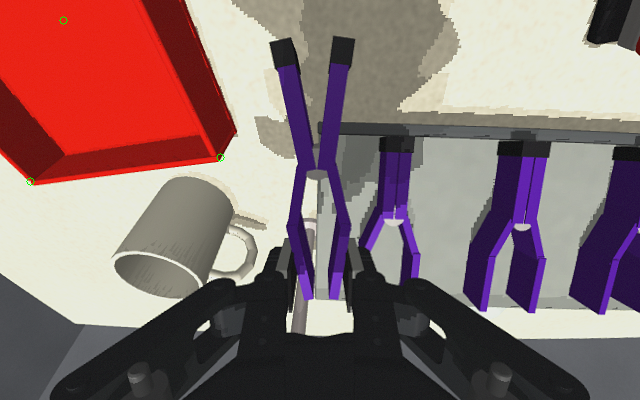

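The turn was throttled, so the tool stands low between clip 1 and the mug, whose handle is near (245,250). It touches nothing. I back straight off along the tool first.

Request:
{"op": "drive_tool", "data": {
  "moves": [
    [0, 0, 0, -30, 0, 0, 0],
    [0, 0, 0, -60, 0, 0, 0],
    [0, 0, 0, -95, 0, 0, 0],
    [0, 0, 0, -130, 0, 0, 0],
    [0, 0, 0, -130, 0, 0, 0]
  ]
}}

```text
time: 6.13
eef_pos: [0.5253, -0.178, 0.1997]
ee_rot: [0.075, 2.68, -0.117]
contact_force: [0.5, -0.1, -0.8]
gripper_width: 0.0251
grip_force: 20.7
```

```bash
python3 - <<'E'
from h import *
print(observe()["joints"].round(3))
B=inbox("tray",.035,.038,.15)
legs([(np.array([.49,-.22,.24]),B[1]),B,inbox("tray",.035,.038,.012)])
E
```

```text
[ 0.5    0.361 -0.351  2.346  1.683  0.129  0.06 ]
t 6.13 p [ 0.5253 -0.178   0.1997] F [ 0.5 -0.1 -0.8] w 0.0251 g 20.7
  -> [ 0.49 -0.22  0.24] shift [ 12.3 -47.2 -47.5] |68| turn [-0.107  0.454 -0.144] 28deg
  -> [ 0.488 -0.314  0.15 ] shift [ 10.1 -93.2  90. ] |130| turn [0. 0. 0.] 0deg
  -> [ 0.488 -0.314  0.012] shift [  0.   0. 138.] |138| turn [0. 0. 0.] 0deg
```

Request:
{"op": "drive_tool", "data": {
  "moves": [
    [0, 12, -20, -48, -0.107, 0.454, -0.144],
    [0, 12, -20, -48, -0.107, 0.454, -0.144],
    [0, 12, -20, -48, -0.107, 0.454, -0.144],
    [0, 12, -20, -48, -0.107, 0.454, -0.144],
    [0, 12, -20, -48, -0.107, 0.454, -0.144]
  ]
}}

```text
time: 6.55
eef_pos: [0.5022, -0.2049, 0.2303]
ee_rot: [0.05, 2.802, -0.203]
contact_force: [0.0, -0.6, -2.0]
gripper_width: 0.025
grip_force: 20.7
```

```bash
python3 - <<'E'
from h import *
print(observe()["joints"].round(3))
B=inbox("tray",.035,.038,.15)
legs([(np.array([.49,-.25,.24]),B[1]),B,inbox("tray",.035,.038,.012)])
E
```

```text
[ 0.698  0.326 -0.575  2.252  0.818  0.361  0.977]
t 6.55 p [ 0.5022 -0.2049  0.2303] F [ 0.  -0.6 -2. ] w 0.025 g 20.7
  -> [ 0.49 -0.25  0.24] shift [  7.8 -46.6  -6.5] |48| turn [-0.158  0.326 -0.126] 22deg
  -> [ 0.488 -0.314  0.15 ] shift [  7.3 -63.3  90. ] |110| turn [0. 0. 0.] 0deg
  -> [ 0.488 -0.314  0.012] shift [  0.   0. 138.] |138| turn [0. 0. 0.] 0deg
```

Clear of the singular posture now. I finish the turn.

Request:
{"op": "drive_tool", "data": {
  "moves": [
    [0, 8, -47, -6, -0.158, 0.326, -0.126],
    [0, 8, -47, -6, -0.158, 0.326, -0.126],
    [0, 8, -47, -6, -0.158, 0.326, -0.126],
    [0, 8, -47, -6, -0.158, 0.326, -0.126],
    [0, 8, -47, -6, -0.158, 0.326, -0.126]
  ]
}}

```text
time: 6.97
eef_pos: [0.4931, -0.2533, 0.2391]
ee_rot: [0.139, -3.138, -0.004]
contact_force: [2.3, -0.6, -0.8]
gripper_width: 0.0251
grip_force: 20.7
```

Request:
{"op": "drive_tool", "data": {
  "moves": [
    [0, 3, -25, 20, 0, 0, 0],
    [0, 6, -50, 45, 0, 0, 0],
    [0, 7, -63, 75, 0, 0, 0],
    [0, 7, -63, 90, 0, 0, 0],
    [0, 7, -63, 90, 0, 0, 0]
  ]
}}

```text
time: 7.38
eef_pos: [0.4876, -0.3146, 0.1455]
ee_rot: [0.139, -3.137, -0.002]
contact_force: [-0.6, -0.2, -1.4]
gripper_width: 0.0251
grip_force: 20.7
```

```bash
python3 - <<'E'
from h import *
print(observe()["joints"].round(3))
legs([inbox("tray",.035,.038,.012)])
c=imaging.calibration("wrist");im=imaging.grab_frame("wrist")[:,:,::-1].copy()
for q in proj(W(F["tray"],[[a*.095,b*.0875,.045] for a,b in((1,1),(1,-1),(-1,-1),(-1,1))]+[[.035,.038,.005]]),c): cv2.circle(im,tuple(int(v) for v in q),4,(0,255,0),1); print(q.round())
cv2.imwrite("pics/w5.png",im)
E
```

```text
[ 0.951  0.631 -0.71   1.981  0.598  0.751  1.54 ]
t 7.38 p [ 0.4876 -0.3146  0.1455] F [-0.6 -0.2 -1.4] w 0.0251 g 20.7
  -> [ 0.488 -0.314  0.012] shift [ -1.2   0.7 133.5] |133| turn [ 0.001 -0.002 -0.003] 0deg
[371. 258.]
[194. 259.]
[164.  46.]
[382.  44.]
[320. 189.]
```

View pics/w5.png

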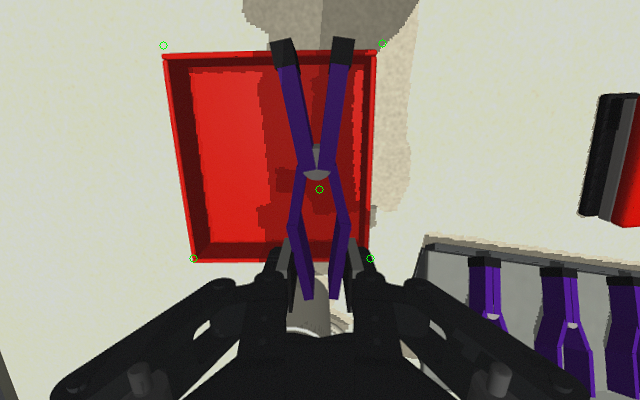

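The tray's inside lies where predicted, to within a few mm, with the clip over its +y half. The mug is near the image bottom at (320,330), so I check its clearance.

```bash
python3 - <<'E'
from h import *
def ray(px,z,c):
    K=np.array([[c["fx"],0,c["cx"]],[0,c["fy"],c["cy"]],[0,0,1]])
    u=cv2.undistortPoints(np.array([[px]],float),K,c["D"])[0,0];d=c["R"].T@np.r_[u,1];o=-c["R"].T@c["t"]
    return (o+d*(z-o[2])/d[2]).round(3)
ct=imaging.calibration("top");cw=imaging.calibration("wrist")
print("mug rim centre",ray((439,186.5),.09,ct),"handle end",ray((416,178),.06,ct))
print("wrist: mug wall px (318,285) z.045",ray((318,285),.045,cw),"(290,330) rim",ray((290,330),.09,cw))
print("cam pos",-cw["R"].T@cw["t"])
E
```

```text
mug rim centre [ 0.62  -0.318  0.09 ] handle end [ 0.65  -0.261  0.06 ]
wrist: mug wall px (318,285) z.045 [ 0.581 -0.307  0.045] (290,330) rim [ 0.599 -0.331  0.09 ]
cam pos [ 0.41605712 -0.32109238  0.29034106]
```

Request:
{"op": "drive_tool", "data": {
  "moves": [
    [0, 0, 0, 35, 0, 0, 0],
    [0, 0, 0, 70, 0, 0, 0],
    [0, 0, 0, 100, 0, 0, 0],
    [0, 0, 0, 122, 0, 0, 0],
    [0, 0, 0, 132, 0, 0, 0]
  ]
}}

```text
time: 7.85
eef_pos: [0.4895, -0.3146, 0.0153]
ee_rot: [-0.14, 3.138, 0.001]
contact_force: [-0.6, -0.5, 0.1]
gripper_width: 0.0251
grip_force: 20.7
```

Request:
{"op": "drive_tool", "data": {
  "moves": [
    [0, 0, 0, 0, 0, 0, 0],
    [0.55, 0, 0, 0, 0, 0, 0],
    [0.55, 0, 0, 0, 0, 0, 0],
    [0.55, 0, 0, 0, 0, 0, 0],
    [0.55, 0, 0, 0, 0, 0, 0]
  ]
}}

```text
time: 8.27
eef_pos: [0.4894, -0.3172, 0.0169]
ee_rot: [-0.135, 3.137, -0.001]
contact_force: [0.0, 0.4, -0.3]
gripper_width: 0.0472
grip_force: 0.0
```

Request:
{"op": "drive_tool", "data": {
  "moves": [
    [0.55, 0, 0, -15, 0, 0, 0],
    [0.55, 0, 0, -45, 0, 0, 0],
    [0.55, 0, 0, -85, 0, 0, 0],
    [0.55, 0, 0, -125, 0, 0, 0],
    [0.75, 0, 0, -165, 0, 0, 0]
  ]
}}

```text
time: 8.68
eef_pos: [0.4884, -0.3166, 0.1827]
ee_rot: [0.136, -3.138, -0.002]
contact_force: [0.1, -0.4, -0.2]
gripper_width: 0.0576
grip_force: 0.0
```

```bash
python3 - <<'E'
from h import *
im=imaging.grab_frame("wrist")[:,:,::-1]
hsv=cv2.cvtColor(im,cv2.COLOR_BGR2HSV);m=cv2.inRange(hsv,(115,80,30),(145,255,255));n,_,st,ce=cv2.connectedComponentsWithStats(m)
print([(st[i][:5].tolist()) for i in range(1,n) if st[i][4]>150])
s0=.104;A=clip(3,.15,s0);B=clip(1,.15,s0)
legs([A,clip(3,.009,s0)]);legs([B,clip(1,.009,s0)])
E
```

```text
[[301, 100, 37, 105, 1191], [455, 248, 30, 47, 1023], [513, 258, 55, 107, 3147], [579, 266, 56, 104, 4134]]
t 8.73 p [ 0.4918 -0.3174  0.19  ] F [ 2.1 -0.2  4. ] w 0.0633 g 0.0
  -> [0.566 0.037 0.202] shift [-104.7  346.4  -13.1] |362| turn [ 0.039 -0.55   0.15 ] 33deg
  -> [0.641 0.032 0.083] shift [ -0.   0. 141.] |141| turn [0. 0. 0.] 0deg
t 8.73 p [ 0.4918 -0.3174  0.19  ] F [ 2.1 -0.2  4. ] w 0.0633 g 0.0
  -> [ 0.554 -0.137  0.202] shift [-78.2 174.  -12.5] |191| turn [ 0.039 -0.55   0.15 ] 33deg
  -> [ 0.629 -0.142  0.083] shift [ -0.  -0. 141.] |141| turn [0. 0. 0.] 0deg
```

Clip 4 lies in the tray, within columns 301-338. Next is clip 1.

```bash
python3 - <<'E'
from h import *
legs([(np.array([.51,-.16,.26]),clip(1,0)[1])])
E
```

```text
t 8.73 p [ 0.4918 -0.3174  0.19  ] F [ 2.1 -0.2  4. ] w 0.0633 g 0.0
  -> [ 0.51 -0.16  0.26] shift [-32.3 154.9 -70.4] |173| turn [ 0.039 -0.55   0.15 ] 33deg
```

Request:
{"op": "drive_tool", "data": {
  "moves": [
    [0.75, -7, 30, -25, 0.008, -0.11, 0.03],
    [0.75, -14, 62, -40, 0.016, -0.22, 0.06],
    [0.75, -20, 93, -50, 0.023, -0.33, 0.09],
    [0.75, -26, 124, -60, 0.031, -0.44, 0.12],
    [0.75, -32, 155, -70, 0.039, -0.55, 0.15]
  ]
}}

```text
time: 9.15
eef_pos: [0.5024, -0.1846, 0.2439]
ee_rot: [0.057, 2.675, -0.034]
contact_force: [-0.7, 0.7, -1.4]
gripper_width: 0.0637
grip_force: 0.0
```

```bash
python3 - <<'E'
from h import *
print(observe()["joints"].round(3))
legs([clip(1,.15,.104),clip(1,.009,.104)])
E
```

```text
[ 0.874  0.31  -0.702  2.307  0.767  0.177  1.041]
t 9.15 p [ 0.5024 -0.1846  0.2439] F [-0.7  0.7 -1.4] w 0.0637 g 0.0
  -> [ 0.554 -0.137  0.202] shift [-26.1  50.3  58.9] |82| turn [-0.003 -0.092  0.025] 5deg
  -> [ 0.629 -0.142  0.083] shift [ -0.  -0. 141.] |141| turn [0. 0. 0.] 0deg
```

Request:
{"op": "drive_tool", "data": {
  "moves": [
    [0.75, -26, 50, 59, -0.003, -0.092, 0.025],
    [0.75, -26, 50, 59, -0.003, -0.092, 0.025],
    [0.75, -26, 50, 59, -0.003, -0.092, 0.025],
    [0.75, -26, 50, 59, -0.003, -0.092, 0.025],
    [0.75, -26, 50, 59, -0.003, -0.092, 0.025]
  ]
}}

```text
time: 9.57
eef_pos: [0.5241, -0.1773, 0.215]
ee_rot: [0.09, 2.635, -0.069]
contact_force: [-0.4, -0.2, 0.1]
gripper_width: 0.0641
grip_force: 0.0
```

Request:
{"op": "drive_tool", "data": {
  "moves": [
    [0.75, 0, 0, 0, 0, 0, 0],
    [0.75, 0, 0, 0, 0, 0, 0]
  ]
}}

```text
time: 9.73
eef_pos: [0.5236, -0.1768, 0.2142]
ee_rot: [0.087, 2.639, -0.067]
contact_force: [-0.8, 0.5, 0.5]
gripper_width: 0.0641
grip_force: 0.0
```

```bash
python3 - <<'E'
from h import *
print(observe()["joints"].round(3))
legs([clip(1,.15,.104),clip(1,.009,.104)])
c=imaging.calibration("wrist");im=imaging.grab_frame("wrist")[:,:,::-1].copy()
y=F["stand"][7]
print(proj(W(F["stand"][:3],[board(.122,y+.02,.028),board(.122,y-.02,.028)]),c).round(1))
m=cv2.inRange(cv2.cvtColor(im,cv2.COLOR_BGR2HSV),(120,150,110),(145,255,255))
n,_,st,ce=cv2.connectedComponentsWithStats(m);print([st[i].tolist() for i in range(1,n) if st[i][4]>80])
for v in(195,205,210): print(v,np.where(m[v])[0])
E
```

```text
[ 0.841  0.398 -0.758  2.339  1.623  0.24   0.138]
t 9.73 p [ 0.5236 -0.1768  0.2142] F [-0.8  0.5  0.5] w 0.0641 g 0.0
  -> [ 0.554 -0.137  0.202] shift [-19.3  42.2  22.7] |52| turn [-0.031 -0.057  0.009] 4deg
  -> [ 0.629 -0.142  0.083] shift [ -0.  -0. 141.] |141| turn [0. 0. 0.] 0deg
[[378.5 226.6]
 [342.4 226. ]]
[[134, 0, 76, 101, 1126], [341, 124, 38, 102, 929], [419, 126, 39, 101, 934], [497, 128, 43, 101, 1057], [451, 191, 9, 37, 156]]
195 [342 343 344 345 375 376 377 378 422 423 424 425 426 455 456 457 458 503
 504 505 506 535 536 537 538]
205 [342 343 344 345 374 375 376 377 421 422 423 424 425 453 454 455 456 457
 501 502 503 504 532 533 534 535 536]
210 [342 343 344 345 374 375 376 377 421 422 423 424 453 454 455 456 500 501
 502 503 531 532 533 534 535]
```

The prediction matches the picture for clip 1 to within a pixel. I continue to the approach pose.

Request:
{"op": "drive_tool", "data": {
  "moves": [
    [0.75, -19, 42, 22, -0.031, -0.057, 0.009],
    [0.75, -19, 42, 22, -0.031, -0.057, 0.009],
    [0.75, -19, 42, 22, -0.031, -0.057, 0.009],
    [0.75, -19, 42, 22, -0.031, -0.057, 0.009],
    [0.75, -19, 42, 22, -0.031, -0.057, 0.009]
  ]
}}

```text
time: 10.2
eef_pos: [0.5535, -0.1386, 0.2027]
ee_rot: [0.088, 2.582, -0.027]
contact_force: [0.1, -0.1, -0.5]
gripper_width: 0.0644
grip_force: 0.0
```

```bash
python3 - <<'E'
from h import *
print(observe()["joints"].round(3))
legs([clip(1,.06,.104),clip(1,.009,.104)])
E
```

```text
[ 0.842  0.486 -0.899  2.351  1.899  0.371 -0.197]
t 10.2 p [ 0.5535 -0.1386  0.2027] F [ 0.1 -0.1 -0.5] w 0.0644 g 0.0
  -> [ 0.602 -0.14   0.126] shift [-0.6  1.6 90.8] |91| turn [-0.002 -0.    -0.001] 0deg
  -> [ 0.629 -0.142  0.083] shift [-0. -0. 51.] |51| turn [0. 0. 0.] 0deg
```

Request:
{"op": "drive_tool", "data": {
  "moves": [
    [0.75, -1, 2, 30, 0, 0, 0],
    [0.75, -1, 2, 60, 0, 0, 0],
    [0.75, -1, 2, 95, 0, 0, 0],
    [0.75, -1, 2, 125, 0, 0, 0],
    [0.75, -1, 2, 142, 0, 0, 0]
  ]
}}

```text
time: 10.62
eef_pos: [0.6305, -0.1428, 0.08]
ee_rot: [0.089, 2.584, -0.029]
contact_force: [0.1, 0.6, 1.0]
gripper_width: 0.0642
grip_force: 0.0
```

Request:
{"op": "drive_tool", "data": {
  "moves": [
    [0.75, 0, 0, 0, 0, 0, 0],
    [0, 0, 0, 0, 0, 0, 0],
    [0, 0, 0, 0, 0, 0, 0],
    [0, 0, 0, 0, 0, 0, 0],
    [0, 0, 0, 0, 0, 0, 0]
  ]
}}

```text
time: 11.03
eef_pos: [0.63, -0.1412, 0.0844]
ee_rot: [0.086, 2.58, -0.027]
contact_force: [-1.5, -0.8, 2.1]
gripper_width: 0.0395
grip_force: 20.4
```

Request:
{"op": "drive_tool", "data": {
  "moves": [
    [0, 0, 0, 0, 0, 0, 0],
    [0, 0, 0, 0, 0, 0, 0],
    [0, 0, 0, 0, 0, 0, 0],
    [0, 0, 0, 0, 0, 0, 0]
  ]
}}

```text
time: 11.37
eef_pos: [0.63, -0.1412, 0.0843]
ee_rot: [0.086, 2.579, -0.027]
contact_force: [-6.3, -1.3, 9.8]
gripper_width: 0.0397
grip_force: 21.1
```

```bash
python3 - <<'E'
from h import *
legs([clip(1,.15,.104)])
E
```

```text
t 11.37 p [ 0.63   -0.1412  0.0843] F [-6.3 -1.3  9.8] w 0.0397 g 21.1
  -> [ 0.554 -0.137  0.202] shift [   1.2   -1.3 -140.1] |140| turn [-0.002  0.003 -0.   ] 0deg
```

Clip 1 stays at 40 mm, so it is firm and goes in the drawer.

Request:
{"op": "drive_tool", "data": {
  "moves": [
    [0, 0, 0, -10, 0, 0, 0],
    [0, 0, 0, -35, 0, 0, 0],
    [0, 0, 0, -70, 0, 0, 0],
    [0, 0, 0, -110, 0, 0, 0],
    [0, 0, 0, -150, 0, 0, 0]
  ]
}}

```text
time: 11.78
eef_pos: [0.5495, -0.1345, 0.2111]
ee_rot: [0.087, 2.581, -0.023]
contact_force: [-1.1, -1.1, -0.1]
gripper_width: 0.0392
grip_force: 20.3
```

```bash
python3 - <<'E'
from h import *
print(observe()["joints"].round(3))
B=inbox("drawer",.025,.038,.16)
legs([(np.array([.5,-.1,.28]),B[1]),B,inbox("drawer",.025,.038,.022)])
E
```

```text
[ 0.843  0.46  -0.898  2.354  1.869  0.349 -0.178]
t 11.78 p [ 0.5495 -0.1345  0.2111] F [-1.1 -1.1 -0.1] w 0.0392 g 20.3
  -> [ 0.5  -0.1   0.28] shift [  7.3  31.2 -85.8] |92| turn [-0.013  0.559 -0.052] 32deg
  -> [0.533 0.386 0.16 ] shift [-25.9 486.6 120. ] |502| turn [0. 0. 0.] 0deg
  -> [0.533 0.386 0.022] shift [  0.   0. 138.] |138| turn [0. 0. 0.] 0deg
```

Request:
{"op": "drive_tool", "data": {
  "moves": [
    [0, 7, 30, -85, -0.013, 0.559, -0.052],
    [0, 7, 30, -85, -0.013, 0.559, -0.052],
    [0, 7, 30, -85, -0.013, 0.559, -0.052],
    [0, 7, 30, -85, -0.013, 0.559, -0.052],
    [0, 7, 30, -85, -0.013, 0.559, -0.052]
  ]
}}

```text
time: 12.2
eef_pos: [0.5222, -0.1353, 0.2484]
ee_rot: [0.097, 2.77, -0.123]
contact_force: [0.8, -2.2, -1.6]
gripper_width: 0.0392
grip_force: 20.3
```

```bash
python3 - <<'E'
from h import *
print(observe()["joints"].round(3))
B=inbox("drawer",.025,.038,.16)
legs([(np.array([.5,-.1,.28]),B[1]),B,inbox("drawer",.025,.038,.022)])
E
```

```text
[ 0.834  0.361 -0.921  2.235  0.946  0.479  0.686]
t 12.2 p [ 0.5222 -0.1353  0.2484] F [ 0.8 -2.2 -1.6] w 0.0392 g 20.3
  -> [ 0.5  -0.1   0.28] shift [ 11.   30.9 -40.8] |52| turn [-0.085  0.368 -0.056] 22deg
  -> [0.533 0.386 0.16 ] shift [-25.9 486.6 120. ] |502| turn [0. 0. 0.] 0deg
  -> [0.533 0.386 0.022] shift [  0.   0. 138.] |138| turn [0. 0. 0.] 0deg
```

Request:
{"op": "drive_tool", "data": {
  "moves": [
    [0, 11, 31, -41, -0.085, 0.368, -0.056],
    [0, 11, 31, -41, -0.085, 0.368, -0.056],
    [0, 11, 31, -41, -0.085, 0.368, -0.056],
    [0, 11, 31, -41, -0.085, 0.368, -0.056],
    [0, 11, 31, -41, -0.085, 0.368, -0.056]
  ]
}}

```text
time: 12.62
eef_pos: [0.5032, -0.1006, 0.2799]
ee_rot: [0.024, 3.139, 0.005]
contact_force: [-0.3, -0.1, -1.4]
gripper_width: 0.0392
grip_force: 20.4
```

Request:
{"op": "drive_tool", "data": {
  "moves": [
    [0, -2, 38, 0, 0, 0, 0],
    [0, -4, 76, 0, 0, 0, 0],
    [0, -6, 114, 0, 0, 0, 0],
    [0, -8, 152, 0, 0, 0, 0],
    [0, -10, 190, 0, 0, 0, 0]
  ]
}}

```text
time: 13.03
eef_pos: [0.513, 0.0911, 0.2796]
ee_rot: [0.022, 3.136, -0.0]
contact_force: [0.4, 0.5, -0.8]
gripper_width: 0.0391
grip_force: 20.4
```

Request:
{"op": "drive_tool", "data": {
  "moves": [
    [0, -2, 38, 0, 0, 0, 0],
    [0, -4, 76, 0, 0, 0, 0],
    [0, -6, 114, 0, 0, 0, 0],
    [0, -8, 150, 0, 0, 0, 0],
    [0, -8, 180, 0, 0, 0, 0]
  ]
}}

```text
time: 13.45
eef_pos: [0.5235, 0.2722, 0.2801]
ee_rot: [0.019, 3.136, 0.003]
contact_force: [0.0, -0.7, -1.1]
gripper_width: 0.0395
grip_force: 20.4
```

```bash
python3 - <<'E'
from h import *
print(observe()["joints"].round(3))
B=inbox("drawer",.025,.038,.16)
legs([B,inbox("drawer",.025,.038,.022)])
E
```

```text
[ 0.094  0.556 -1.015  1.827  0.543  1.061  0.43 ]
t 13.45 p [0.5235 0.2722 0.2801] F [ 0.  -0.7 -1.1] w 0.0395 g 20.4
  -> [0.533 0.386 0.16 ] shift [ -7.1 113.9 120.4] |166| turn [0.002 0.005 0.002] 0deg
  -> [0.533 0.386 0.022] shift [  0.   0. 138.] |138| turn [0. 0. 0.] 0deg
```

Request:
{"op": "drive_tool", "data": {
  "moves": [
    [0, -3, 38, 12, 0, 0, 0],
    [0, -5, 75, 40, 0, 0, 0],
    [0, -7, 105, 75, 0, 0, 0],
    [0, -7, 114, 110, 0, 0, 0],
    [0, -7, 114, 120, 0, 0, 0]
  ]
}}

```text
time: 13.87
eef_pos: [0.5303, 0.3855, 0.1557]
ee_rot: [0.014, 3.141, 0.002]
contact_force: [-0.9, -1.5, -1.5]
gripper_width: 0.0394
grip_force: 20.4
```

Request:
{"op": "drive_tool", "data": {
  "moves": [
    [0, 0, 0, 0, 0, 0, 0]
  ]
}}

```text
time: 13.95
eef_pos: [0.5311, 0.3824, 0.1567]
ee_rot: [-0.018, -3.141, 0.003]
contact_force: [-0.1, -0.7, -1.6]
gripper_width: 0.0393
grip_force: 20.4
```

```bash
python3 - <<'E'
from h import *
legs([inbox("drawer",.025,.038,.022)])
c=imaging.calibration("wrist");im=imaging.grab_frame("wrist")[:,:,::-1].copy();d=F["front"]+.105
for q in proj(W(F["unit"],[[d+a*.09,b*.0825,.06] for a,b in((1,1),(1,-1),(-1,-1),(-1,1))]+[[.1,.1,.09],[.1,-.1,.09]]),c): cv2.circle(im,tuple(int(v) for v in q),4,(0,255,0),1); print(q.round())
cv2.imwrite("pics/w6.png",im)
E
```

```text
t 13.95 p [0.5311 0.3824 0.1567] F [-0.1 -0.7 -1.6] w 0.0393 g 20.4
  -> [0.533 0.386 0.022] shift [ -1.6   4.  134.7] |135| turn [-0.002 -0.001  0.003] 0deg
[369. 266.]
[201. 265.]
[174.  65.]
[381.  64.]
[395. 271.]
[165. 269.]
```

View pics/w6.png

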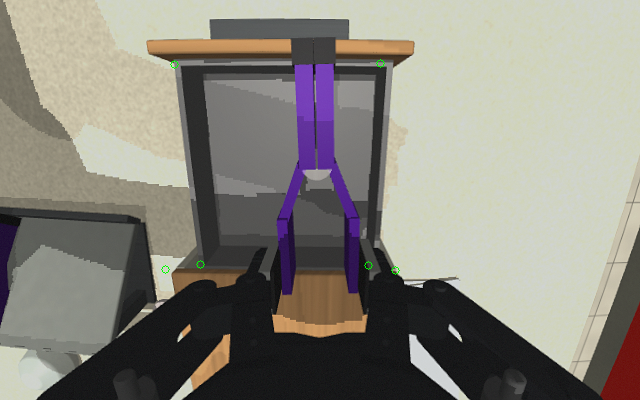

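The drawer's inside spans columns 185-384 at its front, about 3 mm more to +y than predicted. I correct for that and set the clip down.

Request:
{"op": "drive_tool", "data": {
  "moves": [
    [0, -2, 3, 35, 0, 0, 0],
    [0, -4, 5, 70, 0, 0, 0],
    [0, -4, 5, 100, 0, 0, 0],
    [0, -4, 5, 122, 0, 0, 0],
    [0, -4, 5, 134, 0, 0, 0]
  ]
}}

```text
time: 14.42
eef_pos: [0.5387, 0.3867, 0.0257]
ee_rot: [0.025, 3.138, 0.001]
contact_force: [0.3, -0.3, 0.2]
gripper_width: 0.0392
grip_force: 20.4
```

Request:
{"op": "drive_tool", "data": {
  "moves": [
    [0, 0, 0, 0, 0, 0, 0],
    [0.6, 0, 0, 0, 0, 0, 0],
    [0.6, 0, 0, 0, 0, 0, 0],
    [0.6, 0, 0, 0, 0, 0, 0]
  ]
}}

```text
time: 14.75
eef_pos: [0.5387, 0.3891, 0.0279]
ee_rot: [0.022, 3.137, 0.004]
contact_force: [0.8, 0.1, -0.2]
gripper_width: 0.0515
grip_force: 0.0
```

Request:
{"op": "drive_tool", "data": {
  "moves": [
    [0.6, 0, 0, -15, 0, 0, 0],
    [0.6, 0, 0, -45, 0, 0, 0],
    [0.6, 0, 0, -85, 0, 0, 0],
    [0.6, 0, 0, -125, 0, 0, 0],
    [0.75, 0, 0, -165, 0, 0, 0]
  ]
}}

```text
time: 15.17
eef_pos: [0.5367, 0.3886, 0.1943]
ee_rot: [0.02, 3.139, 0.003]
contact_force: [0.8, 1.1, -0.4]
gripper_width: 0.062
grip_force: 0.0
```

Request:
{"op": "drive_tool", "data": {
  "moves": [
    [0.75, 0, -10, -40, 0, 0, 0],
    [0.75, 0, -30, -60, 0, 0, 0],
    [0.75, 0, -60, -60, 0, 0, 0]
  ]
}}

```text
time: 15.42
eef_pos: [0.5363, 0.3327, 0.2583]
ee_rot: [0.015, 3.132, 0.013]
contact_force: [0.6, 0.0, -0.2]
gripper_width: 0.0642
grip_force: 0.0
```

```bash
python3 - <<'E'
from h import *
print(observe()["joints"].round(3))
im=imaging.grab_frame("wrist")[:,:,::-1]
m=cv2.inRange(cv2.cvtColor(im,cv2.COLOR_BGR2HSV),(115,80,30),(145,255,255));n,_,st,ce=cv2.connectedComponentsWithStats(m)
print([st[i].tolist() for i in range(1,n) if st[i][4]>150])
s0=.104;A=clip(3,.15,s0)
legs([(np.array([.51,.06,.25]),A[1]),A,clip(3,.009,s0)])
E
```

```text
[-0.031  0.621 -0.972  1.767  0.586  1.059  0.349]
[[343, 98, 33, 89, 1241], [0, 185, 57, 85, 3086], [61, 189, 55, 86, 2734]]
t 15.47 p [0.5373 0.3233 0.2547] F [-0.5 -5.9 -3.4] w 0.0643 g 0.0
  -> [0.51 0.06 0.25] shift [  23.1 -263.7    4.8] |265| turn [ 0.013 -0.551  0.049] 32deg
  -> [0.566 0.037 0.202] shift [-23.4 -19.4  70.9] |77| turn [0. 0. 0.] 0deg
  -> [0.641 0.032 0.083] shift [ -0.   0. 141.] |141| turn [0. 0. 0.] 0deg
```

Request:
{"op": "drive_tool", "data": {
  "moves": [
    [0.75, 5, -35, 0, 0, -0.09, 0.01],
    [0.75, 8, -70, 0, 0.004, -0.18, 0.02],
    [0.75, 12, -105, 0, 0.008, -0.27, 0.03],
    [0.75, 18, -140, 0, 0.01, -0.36, 0.04],
    [0.75, 20, -175, 0, 0.013, -0.45, 0.045]
  ]
}}

```text
time: 15.88
eef_pos: [0.5126, 0.1531, 0.252]
ee_rot: [0.08, 2.686, -0.02]
contact_force: [2.6, -0.5, -0.0]
gripper_width: 0.0639
grip_force: 0.0
```

```bash
python3 - <<'E'
from h import *
print(observe()["joints"].round(3))
legs([clip(3,.15,.104),clip(3,.009,.104)])
E
```

```text
[ 0.055  0.312 -0.758  2.278  1.136  0.556 -0.104]
t 15.88 p [0.5126 0.1531 0.252 ] F [ 2.6 -0.5 -0. ] w 0.0639 g 0.0
  -> [0.566 0.037 0.202] shift [ -32.3 -112.8   71.2] |137| turn [ 0.002 -0.104  0.006] 6deg
  -> [0.641 0.032 0.083] shift [ -0.   0. 141.] |141| turn [0. 0. 0.] 0deg
```

Request:
{"op": "drive_tool", "data": {
  "moves": [
    [0.75, -8, -28, 15, 0, -0.05, 0.003],
    [0.75, -16, -56, 30, 0.002, -0.104, 0.006],
    [0.75, -24, -84, 45, 0.002, -0.104, 0.006],
    [0.75, -32, -113, 71, 0.002, -0.104, 0.006],
    [0.75, -32, -113, 71, 0.002, -0.104, 0.006]
  ]
}}

```text
time: 16.3
eef_pos: [0.5684, 0.0313, 0.1991]
ee_rot: [0.094, 2.586, -0.034]
contact_force: [0.3, -1.5, 0.4]
gripper_width: 0.0639
grip_force: 0.0
```

Request:
{"op": "drive_tool", "data": {
  "moves": [
    [0.75, 0, 0, 0, 0, 0, 0]
  ]
}}

```text
time: 16.38
eef_pos: [0.5674, 0.0361, 0.2006]
ee_rot: [0.091, 2.586, -0.028]
contact_force: [-0.1, 0.9, 0.0]
gripper_width: 0.0641
grip_force: 0.0
```

```bash
python3 - <<'E'
from h import *
print(observe()["joints"].round(3))
legs([clip(3,.15,.104),clip(3,.009,.104)])
c=imaging.calibration("wrist");im=imaging.grab_frame("wrist")[:,:,::-1].copy()
for j in(5,6):
  y=F["stand"][j];print(proj(W(F["stand"][:3],[board(.122,y+.02,.028),board(.122,y-.02,.028)]),c).round(1).tolist())
m=cv2.inRange(cv2.cvtColor(im,cv2.COLOR_BGR2HSV),(120,150,110),(145,255,255))
n,_,st,ce=cv2.connectedComponentsWithStats(m);print([st[i].tolist() for i in range(1,n) if st[i][4]>80])
E
```

```text
[ 0.204  0.415 -0.617  2.368  1.828  0.448 -0.542]
t 16.38 p [0.5674 0.0361 0.2006] F [-0.1  0.9  0. ] w 0.0641 g 0.0
  -> [0.566 0.037 0.202] shift [ 0.3  0.6 -2.2] |2| turn [-0.004 -0.005 -0.003] 0deg
  -> [0.641 0.032 0.083] shift [ -0.   0. 141.] |141| turn [0. 0. 0.] 0deg
[[340.4, 211.3], [300.4, 211.4]]
[[253.1, 211.5], [213.7, 211.5]]
[[208, 96, 43, 115, 1412], [298, 112, 20, 99, 560], [319, 114, 20, 97, 539]]
```

Request:
{"op": "drive_tool", "data": {
  "moves": [
    [0.75, 0, -1, 30, 0, 0, 0],
    [0.75, 0, -1, 60, 0, 0, 0],
    [0.75, 0, -1, 95, 0, 0, 0],
    [0.75, 0, -1, 125, 0, 0, 0],
    [0.75, 0, -1, 138, 0, 0, 0]
  ]
}}

```text
time: 16.85
eef_pos: [0.6411, 0.0337, 0.0817]
ee_rot: [0.086, 2.586, -0.024]
contact_force: [0.3, -0.2, 0.2]
gripper_width: 0.0643
grip_force: 0.0
```

Request:
{"op": "drive_tool", "data": {
  "moves": [
    [0.75, 0, 0, 0, 0, 0, 0],
    [0, 0, 0, 0, 0, 0, 0],
    [0, 0, 0, 0, 0, 0, 0],
    [0, 0, 0, 0, 0, 0, 0],
    [0, 0, 0, 0, 0, 0, 0]
  ]
}}

```text
time: 17.27
eef_pos: [0.6402, 0.0336, 0.0868]
ee_rot: [0.082, 2.581, -0.025]
contact_force: [-1.7, 0.4, 9.4]
gripper_width: 0.0246
grip_force: 21.8
```

Request:
{"op": "drive_tool", "data": {
  "moves": [
    [0, 0, 0, 0, 0, 0, 0],
    [0, 0, 0, 0, 0, 0, 0],
    [0, 0, 0, 0, 0, 0, 0],
    [0, 0, 0, 0, 0, 0, 0]
  ]
}}

```text
time: 17.6
eef_pos: [0.6402, 0.0335, 0.0868]
ee_rot: [0.082, 2.581, -0.025]
contact_force: [-1.8, 0.3, 9.1]
gripper_width: 0.0246
grip_force: 21.8
```

Request:
{"op": "drive_tool", "data": {
  "moves": [
    [0, 0, 0, -10, 0, 0, 0],
    [0, 0, 0, -35, 0, 0, 0],
    [0, 0, 0, -70, 0, 0, 0],
    [0, 0, 0, -110, 0, 0, 0],
    [0, 0, 0, -150, 0, 0, 0]
  ]
}}

```text
time: 18.02
eef_pos: [0.5586, 0.0384, 0.2127]
ee_rot: [0.086, 2.586, -0.023]
contact_force: [0.2, -1.1, -0.6]
gripper_width: 0.0245
grip_force: 19.4
```

```bash
python3 - <<'E'
from h import *
print(observe()["joints"].round(3))
for k,y,q in(("drawer",-.035,[.5,.08,.28]),("tray",-.036,[.5,-.03,.27])):
  B=inbox(k,.03,y,.16);legs([(np.array(q),B[1]),B])
E
```

```text
[ 0.187  0.376 -0.595  2.374  1.786  0.415 -0.506]
t 18.02 p [0.5586 0.0384 0.2127] F [ 0.2 -1.1 -0.6] w 0.0245 g 19.4
  -> [0.5  0.08 0.28] shift [ 16.6  37.7 -89.4] |98| turn [-0.013  0.554 -0.051] 32deg
  -> [0.537 0.313 0.16 ] shift [-33.4 233.6 120. ] |265| turn [0. 0. 0.] 0deg
t 18.02 p [0.5586 0.0384 0.2127] F [ 0.2 -1.1 -0.6] w 0.0245 g 19.4
  -> [ 0.5  -0.03  0.27] shift [ 15.7 -72.1 -77.2] |107| turn [-0.043  0.553 -0.153] 33deg
  -> [ 0.49  -0.388  0.16 ] shift [  42.3 -355.5  110. ] |375| turn [0. 0. 0.] 0deg
```

Clip 3 closes to 25 mm, so it is tired and goes in the tray.

Request:
{"op": "drive_tool", "data": {
  "moves": [
    [0, 16, -30, -77, -0.043, 0.553, -0.153],
    [0, 16, -30, -77, -0.043, 0.553, -0.153],
    [0, 16, -40, -77, -0.043, 0.553, -0.153],
    [0, 16, -50, -77, -0.043, 0.553, -0.153],
    [0, 16, -72, -77, -0.043, 0.553, -0.153]
  ]
}}

```text
time: 18.43
eef_pos: [0.5255, -0.0089, 0.2449]
ee_rot: [0.051, 2.75, -0.124]
contact_force: [0.1, -1.2, -0.8]
gripper_width: 0.0246
grip_force: 19.4
```

```bash
python3 - <<'E'
from h import *
print(observe()["joints"].round(3))
B=inbox("tray",.035,-.036,.16);legs([(np.array([.5,-.08,.27]),B[1]),B])
E
```

```text
[ 0.315  0.287 -0.629  2.284  0.966  0.438  0.417]
t 18.43 p [ 0.5255 -0.0089  0.2449] F [ 0.1 -1.2 -0.8] w 0.0246 g 19.4
  -> [ 0.5  -0.08  0.27] shift [ 12.7 -74.1 -26.1] |80| turn [-0.107  0.384 -0.126] 24deg
  -> [ 0.495 -0.387  0.16 ] shift [  32.8 -305.7  110. ] |327| turn [0. 0. 0.] 0deg
```

Request:
{"op": "drive_tool", "data": {
  "moves": [
    [0, 13, -20, -26, -0.107, 0.384, -0.126],
    [0, 13, -35, -26, -0.107, 0.384, -0.126],
    [0, 13, -50, -26, -0.107, 0.384, -0.126],
    [0, 13, -65, -26, -0.107, 0.384, -0.126],
    [0, 13, -74, -26, -0.107, 0.384, -0.126]
  ]
}}

```text
time: 18.85
eef_pos: [0.4988, -0.0814, 0.2706]
ee_rot: [-0.14, 3.135, -0.001]
contact_force: [0.4, -0.4, -1.7]
gripper_width: 0.0245
grip_force: 19.5
```

Request:
{"op": "drive_tool", "data": {
  "moves": [
    [0, 4, -36, 0, 0, 0, 0],
    [0, 8, -72, 0, 0, 0, 0],
    [0, 12, -108, 0, 0, 0, 0],
    [0, 16, -144, 0, 0, 0, 0],
    [0, 20, -180, 0, 0, 0, 0]
  ]
}}

```text
time: 19.27
eef_pos: [0.4957, -0.2632, 0.2694]
ee_rot: [-0.136, 3.133, -0.005]
contact_force: [0.4, 0.6, -0.6]
gripper_width: 0.0247
grip_force: 19.5
```

```bash
python3 - <<'E'
from h import *
legs([inbox("tray",.035,-.036,.16),inbox("tray",.035,-.036,.018)])
E
```

```text
t 19.27 p [ 0.4957 -0.2632  0.2694] F [ 0.4  0.6 -0.6] w 0.0247 g 19.5
  -> [ 0.495 -0.387  0.16 ] shift [  11.8 -123.4  109.8] |166| turn [-0.004  0.006 -0.005] 0deg
  -> [ 0.495 -0.387  0.018] shift [  0.   0. 142.] |142| turn [0. 0. 0.] 0deg
```

Request:
{"op": "drive_tool", "data": {
  "moves": [
    [0, 3, -37, 12, 0, 0, 0],
    [0, 6, -72, 30, 0, 0, 0],
    [0, 10, -105, 60, 0, 0, 0],
    [0, 12, -123, 95, 0, 0, 0],
    [0, 12, -123, 110, 0, 0, 0]
  ]
}}

```text
time: 19.68
eef_pos: [0.4924, -0.3905, 0.1554]
ee_rot: [-0.125, 3.137, -0.004]
contact_force: [-0.7, -0.8, -1.9]
gripper_width: 0.0246
grip_force: 19.6
```

Request:
{"op": "drive_tool", "data": {
  "moves": [
    [0, 0, 0, 30, 0, 0, 0],
    [0, 0, 0, 65, 0, 0, 0],
    [0, 0, 0, 100, 0, 0, 0],
    [0, 0, 0, 130, 0, 0, 0],
    [0, 0, 0, 142, 0, 0, 0]
  ]
}}

```text
time: 20.1
eef_pos: [0.4956, -0.385, 0.0149]
ee_rot: [-0.136, 3.135, -0.001]
contact_force: [-0.2, 5.7, 26.4]
gripper_width: 0.0244
grip_force: 18.7
```

Request:
{"op": "drive_tool", "data": {
  "moves": [
    [0, 0, 0, 0, 0, 0, 0],
    [0.55, 0, 0, 0, 0, 0, 0],
    [0.55, 0, 0, 0, 0, 0, 0],
    [0.55, 0, 0, 0, 0, 0, 0],
    [0.55, 0, 0, 0, 0, 0, 0]
  ]
}}

```text
time: 20.52
eef_pos: [0.4965, -0.3871, 0.0176]
ee_rot: [-0.134, 3.133, -0.005]
contact_force: [0.9, 0.8, -0.0]
gripper_width: 0.0472
grip_force: 0.0
```

Request:
{"op": "drive_tool", "data": {
  "moves": [
    [0.55, 0, 0, -15, 0, 0, 0],
    [0.55, 0, 0, -45, 0, 0, 0],
    [0.55, 0, 0, -85, 0, 0, 0],
    [0.55, 0, 0, -125, 0, 0, 0],
    [0.75, 0, 0, -165, 0, 0, 0]
  ]
}}

```text
time: 20.93
eef_pos: [0.4951, -0.3857, 0.1843]
ee_rot: [-0.135, 3.134, -0.002]
contact_force: [0.9, -1.9, -0.3]
gripper_width: 0.0578
grip_force: 0.0
```

Request:
{"op": "drive_tool", "data": {
  "moves": [
    [0.75, 0, 15, -35, 0, 0, 0],
    [0.75, 0, 35, -60, 0, 0, 0]
  ]
}}

```text
time: 21.1
eef_pos: [0.4925, -0.3522, 0.2457]
ee_rot: [-0.13, 3.132, -0.007]
contact_force: [1.2, -0.0, 0.0]
gripper_width: 0.0641
grip_force: 0.0
```

```bash
python3 - <<'E'
from h import *
im=imaging.grab_frame("wrist")[:,:,::-1]
m=cv2.inRange(cv2.cvtColor(im,cv2.COLOR_BGR2HSV),(115,80,30),(145,255,255));n,_,st,ce=cv2.connectedComponentsWithStats(m)
print([st[i].tolist() for i in range(1,n) if st[i][4]>150])
A=clip(2,.15,.104)
legs([(np.array([.51,-.1,.27]),A[1]),A])
E
```

```text
[[278, 99, 33, 88, 993], [332, 100, 32, 89, 976], [511, 233, 45, 88, 2720]]
t 21.15 p [ 0.4945 -0.3469  0.25  ] F [1.7 4.7 3. ] w 0.064 g 0.0
  -> [ 0.51 -0.1   0.27] shift [-37.6 244.4 -21.1] |248| turn [ 0.038 -0.546  0.152] 33deg
  -> [ 0.56  -0.051  0.202] shift [-3.9 52.6 82.2] |98| turn [0. 0. 0.] 0deg
```

Both tired clips lie side by side in the tray (columns 278-311 and 332-364). Next is clip 2.

Request:
{"op": "drive_tool", "data": {
  "moves": [
    [0.75, -6, 36, -4, 0.007, -0.09, 0.025],
    [0.75, -12, 72, -8, 0.013, -0.18, 0.05],
    [0.75, -18, 108, -12, 0.02, -0.27, 0.075],
    [0.75, -24, 144, -16, 0.026, -0.36, 0.1],
    [0.75, -30, 180, -20, 0.033, -0.46, 0.126]
  ]
}}

```text
time: 21.57
eef_pos: [0.5061, -0.17, 0.262]
ee_rot: [0.058, 2.676, -0.02]
contact_force: [2.3, -0.4, -1.0]
gripper_width: 0.0643
grip_force: 0.0
```

```bash
python3 - <<'E'
from h import *
print(observe()["joints"].round(3))
A=clip(2,.15,.104);legs([(np.array([.52,-.08,.26]),A[1]),A])
E
```

```text
[ 0.87   0.276 -0.72   2.286  0.55   0.211  1.224]
t 21.57 p [ 0.5061 -0.17    0.262 ] F [ 2.3 -0.4 -1. ] w 0.0643 g 0.0
  -> [ 0.52 -0.08  0.26] shift [-8.1 90.5  5.9] |91| turn [ 0.007 -0.093  0.021] 5deg
  -> [ 0.56  -0.051  0.202] shift [-1.8 32.  69.2] |76| turn [0. 0. 0.] 0deg
```

Request:
{"op": "drive_tool", "data": {
  "moves": [
    [0.75, -3, 30, 2, 0.007, -0.093, 0.021],
    [0.75, -6, 60, 4, 0.007, -0.093, 0.021],
    [0.75, -8, 90, 15, 0.007, -0.093, 0.021],
    [0.75, -9, 110, 40, 0.007, -0.093, 0.021],
    [0.75, -10, 122, 72, 0.007, -0.093, 0.021]
  ]
}}

```text
time: 21.98
eef_pos: [0.5176, -0.1468, 0.2522]
ee_rot: [0.086, 2.612, -0.068]
contact_force: [0.1, -0.9, -0.3]
gripper_width: 0.0641
grip_force: 0.0
```

Request:
{"op": "drive_tool", "data": {
  "moves": [
    [0.75, 0, 0, 0, 0, 0, 0],
    [0.75, 0, 0, 0, 0, 0, 0]
  ]
}}

```text
time: 22.15
eef_pos: [0.5174, -0.1471, 0.2513]
ee_rot: [0.084, 2.615, -0.067]
contact_force: [0.5, -0.8, 0.5]
gripper_width: 0.064
grip_force: 0.0
```

```bash
python3 - <<'E'
from h import *
print(observe()["joints"].round(3))
A=clip(2,.15,.104);legs([A,clip(2,.012,.104)])
E
```

```text
[ 0.725  0.28  -0.653  2.349  1.372  0.166  0.319]
t 22.15 p [ 0.5174 -0.1471  0.2513] F [ 0.5 -0.8  0.5] w 0.064 g 0.0
  -> [ 0.56  -0.051  0.202] shift [ -7.9 100.9  57.5] |116| turn [-0.03  -0.032  0.011] 3deg
  -> [ 0.633 -0.055  0.085] shift [ -0.   0. 138.] |138| turn [0. 0. 0.] 0deg
```

Request:
{"op": "drive_tool", "data": {
  "moves": [
    [0.75, -8, 101, 57, -0.03, -0.032, 0.011],
    [0.75, -8, 101, 57, -0.03, -0.032, 0.011],
    [0.75, -8, 101, 57, -0.03, -0.032, 0.011],
    [0.75, -8, 101, 57, -0.03, -0.032, 0.011],
    [0.75, -8, 101, 57, -0.03, -0.032, 0.011]
  ]
}}

```text
time: 22.57
eef_pos: [0.5612, -0.0489, 0.202]
ee_rot: [0.088, 2.582, -0.022]
contact_force: [-0.6, 0.4, 0.3]
gripper_width: 0.0642
grip_force: 0.0
```

Request:
{"op": "drive_tool", "data": {
  "moves": [
    [0.75, 0, 0, 0, 0, 0, 0]
  ]
}}

```text
time: 22.65
eef_pos: [0.5612, -0.048, 0.2016]
ee_rot: [0.085, 2.584, -0.02]
contact_force: [-0.5, 0.4, -0.9]
gripper_width: 0.064
grip_force: 0.0
```

```bash
python3 - <<'E'
from h import *
print(observe()["joints"].round(3))
legs([clip(2,.15,.104),clip(2,.012,.104)])
c=imaging.calibration("wrist");im=imaging.grab_frame("wrist")[:,:,::-1].copy()
y=F["stand"][6];print(proj(W(F["stand"][:3],[board(.122,y+.02,.028),board(.122,y-.02,.028)]),c).round(1).tolist())
m=cv2.inRange(cv2.cvtColor(im,cv2.COLOR_BGR2HSV),(120,150,110),(145,255,255))
n,_,st,ce=cv2.connectedComponentsWithStats(m);print([st[i].tolist() for i in range(1,n) if st[i][4]>80])
E
```

```text
[ 0.588  0.462 -0.855  2.375  1.871  0.455 -0.378]
t 22.65 p [ 0.5612 -0.048   0.2016] F [-0.5  0.4 -0.9] w 0.064 g 0.0
  -> [ 0.56  -0.051  0.202] shift [ 0.3 -2.6 -1. ] |3| turn [ 0.003 -0.003 -0.   ] 0deg
  -> [ 0.633 -0.055  0.085] shift [ -0.   0. 138.] |138| turn [0. 0. 0.] 0deg
[[336.2, 210.7], [296.4, 210.8]]
[[0, 13, 46, 54, 268], [294, 112, 20, 99, 560], [315, 112, 20, 99, 556]]
```

Request:
{"op": "drive_tool", "data": {
  "moves": [
    [0.75, 0, -4, 30, 0, 0, 0],
    [0.75, 0, -4, 60, 0, 0, 0],
    [0.75, 0, -4, 95, 0, 0, 0],
    [0.75, 0, -4, 125, 0, 0, 0],
    [0.75, 0, -4, 138, 0, 0, 0]
  ]
}}

```text
time: 23.12
eef_pos: [0.6333, -0.0629, 0.0824]
ee_rot: [0.093, 2.586, -0.029]
contact_force: [0.4, 0.4, -0.5]
gripper_width: 0.0644
grip_force: 0.0
```

Request:
{"op": "drive_tool", "data": {
  "moves": [
    [0.75, 0, 0, 0, 0, 0, 0],
    [0, 0, 0, 0, 0, 0, 0],
    [0, 0, 0, 0, 0, 0, 0],
    [0, 0, 0, 0, 0, 0, 0],
    [0, 0, 0, 0, 0, 0, 0]
  ]
}}

```text
time: 23.53
eef_pos: [0.6325, -0.0602, 0.0868]
ee_rot: [0.088, 2.581, -0.025]
contact_force: [-4.7, -2.3, 6.2]
gripper_width: 0.0395
grip_force: 20.4
```

Request:
{"op": "drive_tool", "data": {
  "moves": [
    [0, 0, 0, 0, 0, 0, 0],
    [0, 0, 0, 0, 0, 0, 0],
    [0, 0, 0, 0, 0, 0, 0],
    [0, 0, 0, 0, 0, 0, 0]
  ]
}}

```text
time: 23.87
eef_pos: [0.6325, -0.0601, 0.0868]
ee_rot: [0.088, 2.581, -0.026]
contact_force: [-6.2, -1.8, 10.1]
gripper_width: 0.0394
grip_force: 20.7
```

Request:
{"op": "drive_tool", "data": {
  "moves": [
    [0, 0, 0, -10, 0, 0, 0],
    [0, 0, 0, -35, 0, 0, 0],
    [0, 0, 0, -70, 0, 0, 0],
    [0, 0, 0, -110, 0, 0, 0],
    [0, 0, 0, -150, 0, 0, 0]
  ]
}}

```text
time: 24.28
eef_pos: [0.5522, -0.0535, 0.2137]
ee_rot: [0.089, 2.583, -0.021]
contact_force: [0.6, -1.3, -0.8]
gripper_width: 0.0399
grip_force: 20.3
```

```bash
python3 - <<'E'
from h import *
print(observe()["joints"].round(3))
B=inbox("drawer",.028,-.035,.16);legs([(np.array([.5,0,.28]),B[1]),B])
E
```

```text
[ 0.602  0.42  -0.84   2.381  1.844  0.412 -0.35 ]
t 24.28 p [ 0.5522 -0.0535  0.2137] F [ 0.6 -1.3 -0.8] w 0.0399 g 20.3
  -> [0.5  0.   0.28] shift [ 12.3  50.  -85.6] |100| turn [-0.012  0.558 -0.053] 32deg
  -> [0.535 0.313 0.16 ] shift [-30.3 313.6 120. ] |337| turn [0. 0. 0.] 0deg
```

Clip 2 stays at 40 mm, so it is firm and goes in the drawer.

Request:
{"op": "drive_tool", "data": {
  "moves": [
    [0, 12, 30, -85, -0.012, 0.558, -0.053],
    [0, 12, 30, -85, -0.012, 0.558, -0.053],
    [0, 12, 30, -85, -0.012, 0.558, -0.053],
    [0, 12, 30, -85, -0.012, 0.558, -0.053],
    [0, 12, 30, -85, -0.012, 0.558, -0.053]
  ]
}}

```text
time: 24.7
eef_pos: [0.5218, -0.051, 0.2523]
ee_rot: [0.095, 2.778, -0.118]
contact_force: [0.9, -1.1, -1.7]
gripper_width: 0.0393
grip_force: 20.4
```

```bash
python3 - <<'E'
from h import *
B=inbox("drawer",.028,-.035,.16);legs([(np.array([.5,0,.28]),B[1]),B])
E
```

```text
t 24.7 p [ 0.5218 -0.051   0.2523] F [ 0.9 -1.1 -1.7] w 0.0393 g 20.4
  -> [0.5  0.   0.28] shift [ 13.1  47.  -38.2] |62| turn [-0.081  0.36  -0.054] 21deg
  -> [0.535 0.313 0.16 ] shift [-30.3 313.6 120. ] |337| turn [0. 0. 0.] 0deg
```

Request:
{"op": "drive_tool", "data": {
  "moves": [
    [0, 13, 47, -38, -0.081, 0.36, -0.054],
    [0, 13, 47, -38, -0.081, 0.36, -0.054],
    [0, 13, 47, -38, -0.081, 0.36, -0.054],
    [0, 13, 47, -38, -0.081, 0.36, -0.054],
    [0, 13, 47, -38, -0.081, 0.36, -0.054]
  ]
}}

```text
time: 25.12
eef_pos: [0.5032, -0.0006, 0.2793]
ee_rot: [0.025, 3.139, 0.004]
contact_force: [0.3, -0.7, -0.4]
gripper_width: 0.0398
grip_force: 20.4
```

Request:
{"op": "drive_tool", "data": {
  "moves": [
    [0, -3, 36, 0, 0, 0, 0],
    [0, -7, 72, 0, 0, 0, 0],
    [0, -11, 108, 0, 0, 0, 0],
    [0, -15, 144, 0, 0, 0, 0],
    [0, -19, 180, 0, 0, 0, 0]
  ]
}}

```text
time: 25.53
eef_pos: [0.5223, 0.1807, 0.2791]
ee_rot: [0.023, 3.137, -0.001]
contact_force: [0.1, -0.4, -1.5]
gripper_width: 0.0395
grip_force: 20.6
```

Request:
{"op": "drive_tool", "data": {
  "moves": [
    [0, -3, 36, 5, 0, 0, 0],
    [0, -7, 72, 25, 0, 0, 0],
    [0, -11, 108, 55, 0, 0, 0],
    [0, -11, 132, 85, 0, 0, 0],
    [0, -11, 134, 100, 0, 0, 0]
  ]
}}

```text
time: 25.95
eef_pos: [0.5337, 0.3182, 0.1771]
ee_rot: [0.013, 3.139, 0.006]
contact_force: [0.0, -0.6, -0.8]
gripper_width: 0.0399
grip_force: 20.6
```

Request:
{"op": "drive_tool", "data": {
  "moves": [
    [0, 0, 0, 0, 0, 0, 0]
  ]
}}

```text
time: 26.03
eef_pos: [0.5335, 0.3137, 0.1758]
ee_rot: [-0.016, -3.14, 0.002]
contact_force: [0.2, -0.6, -1.7]
gripper_width: 0.0394
grip_force: 20.6
```

```bash
python3 - <<'E'
from h import *
legs([inbox("drawer",.028,-.035,.030)])
cv2.imwrite("pics/w7.png",imaging.grab_frame("wrist")[:,:,::-1])
E
```

```text
t 26.03 p [0.5335 0.3137 0.1758] F [ 0.2 -0.6 -1.7] w 0.0394 g 20.6
  -> [0.535 0.313 0.03 ] shift [ -1.3  -0.3 145.8] |146| turn [-0.001 -0.001  0.004] 0deg
```

View pics/w7.png

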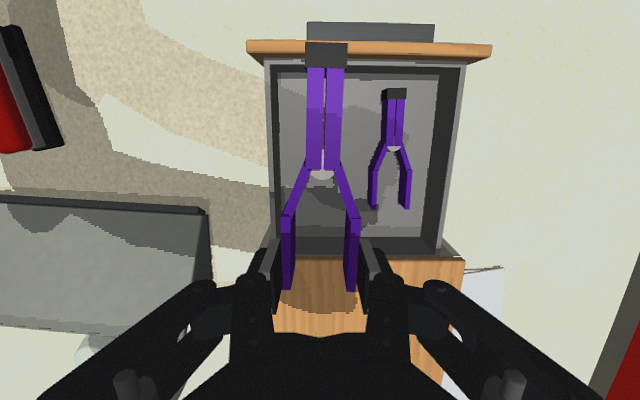

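The drawer holds clip 1 (columns 368-410) and clip 2 hangs over the free half. The left wall is about 41 mm from the grip centre, so I move 4 mm towards +y and lower.

Request:
{"op": "drive_tool", "data": {
  "moves": [
    [0, -1, 4, 20, 0, 0, 0],
    [0, -1, 4, 55, 0, 0, 0],
    [0, -1, 4, 92, 0, 0, 0],
    [0, -1, 4, 125, 0, 0, 0],
    [0, -1, 4, 145, 0, 0, 0]
  ]
}}

```text
time: 26.5
eef_pos: [0.5382, 0.3145, 0.0331]
ee_rot: [0.026, 3.139, -0.001]
contact_force: [0.0, 0.9, -2.1]
gripper_width: 0.0396
grip_force: 20.6
```

Request:
{"op": "drive_tool", "data": {
  "moves": [
    [0, 0, 0, 0, 0, 0, 0],
    [0.55, 0, 0, 0, 0, 0, 0],
    [0.55, 0, 0, 0, 0, 0, 0],
    [0.55, 0, 0, 0, 0, 0, 0]
  ]
}}

```text
time: 26.83
eef_pos: [0.5391, 0.3175, 0.0366]
ee_rot: [0.024, 3.136, 0.004]
contact_force: [0.4, 0.0, -0.0]
gripper_width: 0.0469
grip_force: 0.0
```

Request:
{"op": "drive_tool", "data": {
  "moves": [
    [0.55, 0, 0, -15, 0, 0, 0],
    [0.55, 0, 0, -45, 0, 0, 0],
    [0.55, 0, 0, -85, 0, 0, 0],
    [0, 0, 0, -125, 0, 0, 0],
    [0, 0, 0, -165, 0, 0, 0]
  ]
}}

```text
time: 27.25
eef_pos: [0.5368, 0.3173, 0.2029]
ee_rot: [0.021, 3.139, 0.002]
contact_force: [0.4, -0.0, -0.7]
gripper_width: 0.0234
grip_force: 0.0
```

```bash
python3 - <<'E'
from h import *
im=imaging.grab_frame("wrist")[:,:,::-1]
m=cv2.inRange(cv2.cvtColor(im,cv2.COLOR_BGR2HSV),(115,80,30),(145,255,255));n,_,st,ce=cv2.connectedComponentsWithStats(m)
print([st[i].tolist() for i in range(1,n) if st[i][4]>150])
q=F["unit"];R=toolR(q[2],0);f=F["front"]
legs([(W(q,[f-.06,.003,.2])[0],R),(W(q,[f-.06,.003,.05])[0],R),(W(q,[f+.19,.003,.05])[0],R)])
E
```

```text
[[300, 97, 37, 103, 1282], [361, 96, 40, 103, 1911]]
t 27.3 p [0.5388 0.3202 0.2108] F [1.9 2.8 5.8] w 0.0163 g 0.0
  -> [0.342 0.354 0.2  ] shift [197.2  30.9   8.9] |200| turn [0.007 0.01  0.   ] 1deg
  -> [0.342 0.354 0.05 ] shift [  0.   0. 150.] |150| turn [0. 0. 0.] 0deg
  -> [0.592 0.35  0.05 ] shift [-250.    0.    0.] |250| turn [0. 0. 0.] 0deg
```

Both firm clips are down in the drawer (columns 300-337 and 361-401). Now I go round to the drawer's front with the fingers shut.

Request:
{"op": "drive_tool", "data": {
  "moves": [
    [0, 38, 8, 0, 0, 0, 0],
    [0, 76, 16, 0, 0, 0, 0],
    [0, 114, 24, 0, 0, 0, 0],
    [0, 152, 31, 0, 0, 0, 0],
    [0, 190, 31, 0, 0, 0, 0]
  ]
}}

```text
time: 27.72
eef_pos: [0.3461, 0.3522, 0.2006]
ee_rot: [0.022, 3.138, 0.005]
contact_force: [0.3, 1.7, 1.0]
gripper_width: 0.0001
grip_force: 0.0
```

Request:
{"op": "drive_tool", "data": {
  "moves": [
    [0, 7, 0, 10, 0, 0, 0],
    [0, 7, 0, 10, 0, 0, 0],
    [0, 7, 0, 10, 0, 0, 0]
  ]
}}

```text
time: 27.97
eef_pos: [0.3411, 0.3512, 0.1899]
ee_rot: [0.021, 3.138, 0.001]
contact_force: [0.3, -0.2, 0.6]
gripper_width: 0.0
grip_force: 0.0
```

```bash
python3 - <<'E'
from h import *
q=F["unit"];R=toolR(q[2],0);f=F["front"]
print(observe()["joints"].round(3))
legs([(W(q,[f-.06,.003,.06])[0],R),(W(q,[f-.025,.003,.06])[0],R),(W(q,[f+.155,.003,.06])[0],R)])
E
```

```text
[-0.264  0.519 -0.916  2.136  0.608  0.766 -0.017]
t 27.97 p [0.3411 0.3512 0.1899] F [ 0.3 -0.2  0.6] w 0.0 g 0.0
  -> [0.342 0.354 0.06 ] shift [ -0.5   2.5 129.9] |130| turn [0.001 0.004 0.001] 0deg
  -> [0.377 0.353 0.06 ] shift [-35.   0.   0.] |35| turn [0. 0. 0.] 0deg
  -> [0.557 0.351 0.06 ] shift [-180.   -0.    0.] |180| turn [0. 0. 0.] 0deg
```

Request:
{"op": "drive_tool", "data": {
  "moves": [
    [0, 0, 2, 35, 0, 0, 0],
    [0, 0, 2, 70, 0, 0, 0],
    [0, 0, 2, 105, 0, 0, 0],
    [0, 0, 2, 126, 0, 0, 0],
    [0, 0, 2, 130, 0, 0, 0]
  ]
}}

```text
time: 28.38
eef_pos: [0.3421, 0.3521, 0.056]
ee_rot: [0.025, 3.141, -0.003]
contact_force: [-0.4, -0.3, -0.5]
gripper_width: 0.0
grip_force: 0.0
```

Request:
{"op": "drive_tool", "data": {
  "moves": [
    [0, -10, 0, 0, 0, 0, 0],
    [0, -20, 0, 0, 0, 0, 0],
    [0, -28, 0, 0, 0, 0, 0],
    [0, -36, 0, 0, 0, 0, 0],
    [0, -45, 0, 0, 0, 0, 0]
  ]
}}

```text
time: 28.8
eef_pos: [0.3872, 0.3526, 0.0596]
ee_rot: [0.024, 3.139, 0.003]
contact_force: [-1.8, -0.3, 1.2]
gripper_width: -0.0002
grip_force: 1.1
```

Request:
{"op": "drive_tool", "data": {
  "moves": [
    [0, -10, 0, 0, 0, 0, 0],
    [0, -20, 0, 0, 0, 0, 0],
    [0, -30, 0, 0, 0, 0, 0],
    [0, -40, 0, 0, 0, 0, 0],
    [0, -50, 0, 0, 0, 0, 0]
  ]
}}

```text
time: 29.22
eef_pos: [0.4372, 0.3515, 0.059]
ee_rot: [0.023, 3.14, 0.001]
contact_force: [-2.3, -0.2, 1.2]
gripper_width: -0.0
grip_force: 1.1
```

Request:
{"op": "drive_tool", "data": {
  "moves": [
    [0, -10, 0, 0, 0, 0, 0],
    [0, -20, 0, 0, 0, 0, 0],
    [0, -30, 0, 0, 0, 0, 0],
    [0, -40, 0, 0, 0, 0, 0],
    [0, -50, 0, 0, 0, 0, 0]
  ]
}}

```text
time: 29.63
eef_pos: [0.4871, 0.3506, 0.0587]
ee_rot: [0.023, 3.14, -0.0]
contact_force: [-2.8, -0.9, 2.2]
gripper_width: -0.0002
grip_force: 1.1
```

Request:
{"op": "drive_tool", "data": {
  "moves": [
    [0, -10, 0, 0, 0, 0, 0],
    [0, -20, 0, 0, 0, 0, 0],
    [0, -28, 0, 0, 0, 0, 0],
    [0, -36, 0, 0, 0, 0, 0],
    [0, -44, 0, 0, 0, 0, 0]
  ]
}}

```text
time: 30.05
eef_pos: [0.5308, 0.3499, 0.0587]
ee_rot: [0.023, 3.14, -0.0]
contact_force: [-1.9, -1.3, -0.4]
gripper_width: 0.0001
grip_force: 1.0
```

Request:
{"op": "drive_tool", "data": {
  "moves": [
    [0, -5, 0, 0, 0, 0, 0],
    [0, -10, 0, 0, 0, 0, 0],
    [0, -14, 0, 0, 0, 0, 0],
    [0, -17, 0, 0, 0, 0, 0],
    [0, -20, 0, 0, 0, 0, 0]
  ]
}}

```text
time: 30.47
eef_pos: [0.5503, 0.35, 0.0589]
ee_rot: [0.022, 3.14, 0.001]
contact_force: [-2.4, -0.5, -1.1]
gripper_width: -0.0001
grip_force: 0.9
```

Request:
{"op": "drive_tool", "data": {
  "moves": [
    [0, -2, 0, 0, 0, 0, 0],
    [0, -4, 0, 0, 0, 0, 0],
    [0, -4, 0, 0, 0, 0, 0]
  ]
}}

```text
time: 30.72
eef_pos: [0.5546, 0.3501, 0.059]
ee_rot: [0.023, 3.139, 0.001]
contact_force: [-0.7, 0.1, 0.1]
gripper_width: 0.0002
grip_force: 0.0
```

Request:
{"op": "drive_tool", "data": {
  "moves": [
    [0, -2, 0, 0, 0, 0, 0],
    [0, -4, 0, 0, 0, 0, 0],
    [0, -5, 0, 0, 0, 0, 0]
  ]
}}

```text
time: 30.97
eef_pos: [0.5584, 0.3502, 0.059]
ee_rot: [0.022, 3.141, 0.001]
contact_force: [-7.0, -1.9, 2.8]
gripper_width: -0.0
grip_force: 3.6
```

Request:
{"op": "drive_tool", "data": {
  "moves": [
    [0, -2, 0, 0, 0, 0, 0],
    [0, -4, 0, 0, 0, 0, 0],
    [0, -4, 0, 0, 0, 0, 0]
  ]
}}

```text
time: 31.22
eef_pos: [0.5585, 0.3502, 0.059]
ee_rot: [-0.019, -3.137, 0.002]
contact_force: [-16.6, -1.7, 9.1]
gripper_width: 0.0
grip_force: 8.3
```

The drawer is at its stop: the tool no longer advances and the force rises. I back off and check.

Request:
{"op": "drive_tool", "data": {
  "moves": [
    [0, 10, 0, 0, 0, 0, 0],
    [0, 30, 0, 0, 0, 0, 0],
    [0, 65, 0, -10, 0, 0, 0],
    [0, 100, 0, -40, 0, 0, 0],
    [0, 135, 0, -75, 0, 0, 0]
  ]
}}

```text
time: 31.63
eef_pos: [0.4349, 0.3513, 0.1248]
ee_rot: [0.022, 3.141, -0.0]
contact_force: [1.0, 1.0, 0.9]
gripper_width: 0.0001
grip_force: 0.0
```

Request:
{"op": "drive_tool", "data": {
  "moves": [
    [0, 20, 0, -35, 0, 0, 0],
    [0, 30, 0, -60, 0, 0, 0],
    [0, 30, 0, -60, 0, 0, 0],
    [0, 30, 0, -60, 0, 0, 0]
  ]
}}

```text
time: 31.97
eef_pos: [0.4074, 0.3529, 0.1867]
ee_rot: [0.022, 3.136, 0.004]
contact_force: [0.5, -1.1, -1.8]
gripper_width: -0.0
grip_force: 0.0
```

```bash
python3 - <<'E'
from h import *
a=imaging.grab_frame("top")[:,:,::-1];cv2.imwrite("pics/end.png",cv2.resize(a[110:310,140:500],None,fx=2.2,fy=2.2,interpolation=cv2.INTER_CUBIC))
E
```

View pics/end.png

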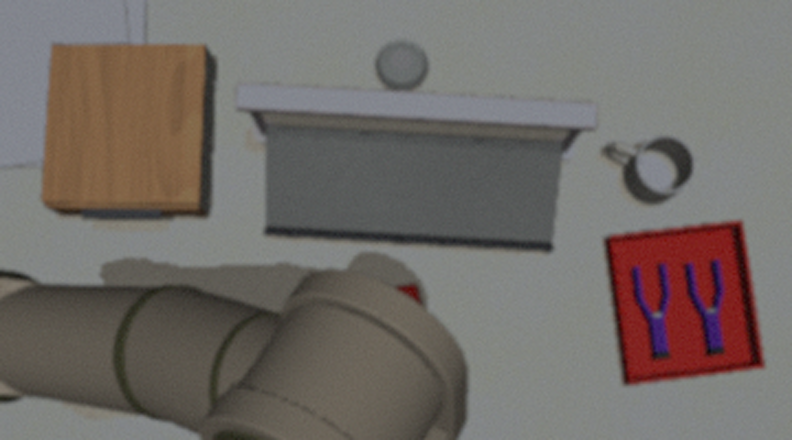

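The drawer is shut, with its front flush under the top at rows 208-215. Two clips lie in the tray, the stand is empty, and the bystanders are where they were. The visible end of the stapler is at its old spot.

```bash
python3 -c "
from plant import ticket;print(ticket.finish_job())"
```

```text
the job is handed in; nothing more can be done
None
```

I put the two firm clips (places 1 and 2) in the drawer and pushed it shut, put the two tired ones (places 3 and 4) in the red tray, and handed the job in at about 32 s; the paperweight and mug show unmoved in the last picture, as does the stapler's visible end (the arm hides the rest).

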